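# Set out carving wax at the jeweller's bench

### The arm

A 6-joint arm with a two-finger parallel gripper is mounted at the origin on the work surface. World frame = base frame: x ahead of the robot, y to its left, z up, the work surface at z = 0. Lengths are in mm, angles in rad, forces in N, time in s.
With the tool pointing down it reaches from about 350 to 975 mm from the base axis. Payload 7.1 kg.
Tool frame: the origin (TCP) lies at the very end of the fingers, on their centre line; the grasp point (between the pads) lies ctrl.hold_point_z behind it (ctrl.hold_point_z is the distance from the TCP to the grasp point, in mm); z points along the fingers, y is the line along which they close (so a half turn about z gives the same grasp; the last joint's range is limited). The gripper opens to 88 mm and grips with 3 to 60 N. Pads are 20 mm wide; open, the fingers measure 115 mm over their backs; the gripper's body (75 mm by 178 mm) begins 61 mm behind the grasp point.
Start: joints at [1.107, 0.423, 1.63, -0, 1.089, -0.019], TCP at [268.891, 564.183, 222.675] pointing down, gripper open.
Joint ranges: [-3, 3], [-0.9, 2.11], [0.09, 2.58], [-1.31, 4.45], [0.11, 2.69], [-2.54, 2.54]. Speed limits (rad/s): [2.39, 2.39, 3.01, 3.14, 3.14, 3.14].

### API

Orientations are given as a rotation vector (axis times angle).
In Python, from workcell import ctrl gives the robot as it stands. The module is installed in compiled form; this text tells all that it offers.
- The arm moves only by the shell command python3 -m creep 'ROWS'. ROWS is JSON, a list of rows, each an object with "translation": the shift along the tool's x, y, z in mm, a list of three; "angular": the turn, a rotation vector about the tool's x, y, z in rad, a list of three; "jaw": the opening, from 0 (shut) to 1 (fully open). A call has exactly 8 rows; each row is the pose to reach, as a shift and turn from the pose commanded when the call began, along the tool's axes at that moment; what a row does not reach only later rows make up. A row lasts 1/8 s, in which the tool goes at most 62.5 mm and 10.7 degrees, less where a joint would pass 70% of its speed; a pose out of reach is approached as far as the arm can. A call with a gripper value outside its range is refused whole. The fingers move at their own pace and stop on an object; the grip force is fixed at half the most. Time passes only in rows, so rows that repeat a pose let the fingers close, or fill a call up. It gives the time, the measured TCP pose, the force, the opening and the grip force at its end, in the units of the state.
- ctrl.get_obs(): the state, without advancing time (a new reading comes with each control period).
- ctrl.get_image(name): name is "side" or "top"; returns the picture (400x640x3 uint8, red, green, blue); there is no depth.
- ctrl.camera_info(name): a dict with "camera_matrix" (3x3 intrinsics, pixels), "world_from_camera" (4x4, takes a point from camera to world coordinates). Camera axes: x right, y up, looking along -z (the intrinsics and any distortion apply to the point x, -y, -z); pixel columns grow to the right and rows downward; lengths in mm; the calibration is good to about 2 mm. A picture is of the moment at which its call begins. camera_info takes no time and is no camera call.
- ctrl.close_job(): hands the job in; it is judged then, once.
Trained networks look in the newest picture that a camera, given by its name, has taken for a name from the list of things; names that differ only in an ending like _2 or _b are one class to them, and where a whole thing is asked for, a point or a joint stands for the part that bears it (a point fixed in the world has none). Each returns a list of dicts, best first, with "score" (0 to 1); they miss things now and then, are a little off and sometimes report something else, mostly with a low value. They report only what shows in the picture. A call takes as long as a camera call. They do not tell look-alikes from the thing itself.
- ctrl.look_for(camera, label): "rect" ([left, top, right, bottom] in pixels, round what is visible of it).
The state is a dict: "t": time; "qpos": joint angles; "qvel": joint speeds; "joint_torque": joint torques, N m; "ee_pos": TCP position; "orientation": TCP orientation; "ft_force": force on the tool from outside, world axes, zero at the start; "moment": the same for the moment, N m; "width": finger opening in mm; "grasp_force": force on a finger pad.
Only numpy, scipy, OpenCV 4.12 (cv2) and the standard library are available. Lean on these libraries where they do the work, as an engineer would, in place of code of your own. Each camera call takes 0.05 s, during which the arm holds its last target. There are 200 camera calls.

### The job

Take the wax slices one at a time off the top of the stack, sliding each sideways until it is clear before you lift it so that those below stay put, and leave the bottom slice where it lies. Pack every thick wax block and all the slices except the bottom two in a closed-up row in the corner stop: each flat on the bench, a short end flush against the far bar, the first long side flush against the side bar and every next piece pushed up flush against its neighbour (any order). Lay the last slice you take, the second from the bottom, lengthwise and flat on the sloping bench pin, down against its lip, and do not disturb the other things on the bench.

Things in the scene. Friction and masses are not known exactly. Their poses are not given: they have to be found in the camera images.
- S1_c (a point): green wax slice, 100 x 50 x 16 mm, 78 g; the point is its centre; x along its 100 mm length, z through its thickness; the bottom slice of the stack, lying on the bench (stays there)
- S2_c (a point): green wax slice, 100 x 50 x 16 mm, 78 g; the point is its centre; x along its 100 mm length, z through its thickness; second from the bottom of the stack at the start (the one for the bench pin)
- S3_c (a point): green wax slice, 100 x 50 x 16 mm, 78 g; the point is its centre; x along its 100 mm length, z through its thickness; third from the bottom of the stack at the start
- S4_c (a point): green wax slice, 100 x 50 x 16 mm, 78 g; the point is its centre; x along its 100 mm length, z through its thickness; the fourth and uppermost slice of the stack at the start; absent in some starts, when the stack is three high. The stack is squared up, slices directly one on another, not fastened
- B1_c (a point): thick green wax block, 100 x 50 x 32 mm, 155 g, lying loose on the bench; the point is its centre (16 mm above its underside); x along its 100 mm length, z up; absent in some starts
- B2_c (a point): thick green wax block, 100 x 50 x 32 mm, 155 g, lying loose on the bench; the point is its centre (16 mm above its underside); x along its 100 mm length, z up; absent in some starts
- corner: corner stop fixed to the bench: two aluminium bars 20 mm wide and 20 mm high at right angles. The origin is their inner corner at bench height. In its frame the far bar runs along +y (270 mm from the corner) with its face at x = 0, the side bar runs along -x (130 mm) with its face at y = 0; the free space inside is x < 0, y > 0, and is bare bench. The row starts at the side bar and grows along +y, each piece's 100 mm length along x with one short end against the far bar
- pin_face: sloping top of the wooden bench pin, fixed, 44 mm wide, 124 mm long, notched at its upper end. The origin is on the sloping surface in the middle of its lower end, where a lip 8 mm high (44 mm wide, 6 mm thick, on the -x side) begins; x runs up the slope (15 degrees, 0.26 rad from level), y across, z square out of the surface. The lower end is 48 mm above the bench. A slice fully down against the lip has its centre at x = 50 mm, y = 0, z = 8 mm
- tin: bystander: low round aluminium tin, 54 mm across, 22 mm high; origin under its centre
- brush: bystander: bench brush lying flat, 150 mm long
- pliers: bystander: small pliers with black grips, 100 mm long, lying flat
- jar: bystander: amber glass jar, 56 mm across, 45 mm high; origin under its centre
- tube: bystander: green wax ring tube standing upright, 40 mm across, 70 mm high; origin under its centre
- steelblock: bystander: steel bench block 70 x 70 x 22 mm; origin under its centre
Things that resemble listed ones, but are neither listed nor needed, are in the scene too. Leave any yellow look-alike of the part that bears B2_c alone. Leave any red look-alike of the part that bears B1_c alone.

How it is judged:
By the outcome, as a careful person would: the job done as asked, in the order asked, and still so for the second after the job is handed in, with the robot touching nothing.
Of S4, B1, B2 only 2 to 3 are there at a start; the rules pass over those that are not, and their reading is None.
At some moment in a run one of B1, B2 may be knocked a few centimetres aside while the robot is not near it.
It also fails if it takes over 210 s, if anything falls off the work surface, if the arm or the gripper's body presses on something with over 40 N, if the wrist force passes 120 N, or if a joint passes its speed limit or range.

## Working session

There is one attempt and no reset: what is moved stays moved. The work goes in short steps, Python scripts to look and compute and a shell command to move; the robot and the scene stay as the last step left them, time stands still between calls to the robot, and variables do not carry over. Pictures are saved under pics/ and viewed, at most 14 in all, crops included, and the job is handed in when it is done.

```bash
mkdir -p pics; cat > h.py <<'E'
import numpy as np, cv2
from workcell import ctrl
from scipy.spatial.transform import Rotation as R
def snap(cam,fn=None):
    im=ctrl.get_image(cam)
    if fn: cv2.imwrite('pics/'+fn,cv2.cvtColor(im,cv2.COLOR_RGB2BGR))
    return im
def proj(cam,P):
    i=ctrl.camera_info(cam);K=np.array(i['camera_matrix']);T=np.linalg.inv(np.array(i['world_from_camera']))
    p=np.c_[np.atleast_2d(P),np.ones(len(np.atleast_2d(P)))]@T.T
    q=np.c_[p[:,0],-p[:,1],-p[:,2]]@K.T
    return q[:,:2]/q[:,2:]
def unproj(cam,uv,z):
    i=ctrl.camera_info(cam);K=np.array(i['camera_matrix']);T=np.array(i['world_from_camera'])
    uv=np.atleast_2d(np.array(uv,float))
    d=np.c_[uv,np.ones(len(uv))]@np.linalg.inv(K).T
    d=np.c_[d[:,0],-d[:,1],-d[:,2]]@T[:3,:3].T
    o=T[:3,3]; return o+d*((z-o[2])/d[:,2:])
E
python3 - <<'E'
from h import *
o=ctrl.get_obs();print({k:np.round(v,3).tolist() for k,v in o.items()},ctrl.hold_point_z)
for c in('top','side'):
    snap(c,c+'0.png');i=ctrl.camera_info(c);print(c,{k:np.round(v,3).tolist() for k,v in i.items()})
    for n in['S1_c','B1_c','corner','pin_face','tin','brush','pliers','jar','tube','steelblock']:
        print(n,[(np.round(d['rect']).tolist(),round(d['score'],2)) for d in ctrl.look_for(c,n)])
E
```

```text
{'t': 0.0, 'qpos': [1.107, 0.424, 1.631, -0.0, 1.089, -0.019], 'qvel': [0.0, -0.001, 0.001, 0.001, -0.001, 0.001], 'joint_torque': [0.002, -54.463, -27.367, 0.064, 0.023, -0.0], 'ee_pos': [268.651, 563.694, 221.899], 'orientation': [-0.693, -3.064, 0.002], 'ft_force': [0.239, 0.09, 0.408], 'moment': [-0.011, -0.004, -0.04], 'grasp_force': 0.0, 'width': 87.663} 18.700000000000003
top {'camera_matrix': [[507.294, 0.0, 318.774], [0.0, 507.294, 201.827], [0.0, 0.0, 1.0]], 'world_from_camera': [[-0.009, 0.988, -0.151, 319.768], [-1.0, -0.01, -0.004, 20.532], [-0.005, 0.151, 0.988, 1532.054], [0.0, 0.0, 0.0, 1.0]]}
S1_c []
B1_c [([343.0, 214.0, 381.0, 235.0], 0.93), ([302.0, 177.0, 341.0, 213.0], 0.86)]
corner [([341.0, 151.0, 433.0, 209.0], 0.6)]
pin_face [([340.0, 150.0, 436.0, 206.0], 0.69), ([206.0, 182.0, 227.0, 232.0], 0.57)]
tin [([256.0, 203.0, 285.0, 239.0], 0.63)]
brush [([163.0, 220.0, 198.0, 264.0], 0.65)]
pliers [([349.0, 111.0, 369.0, 144.0], 0.57)]
jar [([182.0, 149.0, 203.0, 168.0], 0.72)]
tube []
steelblock [([227.0, 256.0, 252.0, 282.0], 0.73)]
side {'camera_matrix': [[378.746, 0.0, 321.441], [0.0, 378.746, 203.589], [0.0, 0.0, 1.0]], 'world_from_camera': [[0.875, 0.29, -0.387, 163.923], [-0.483, 0.508, -0.713, -695.145], [-0.01, 0.811, 0.585, 632.19], [0.0, 0.0, 0.0, 1.0]]}
S1_c [([268.0, 194.0, 298.0, 201.0], 0.69)]
B1_c [([307.0, 200.0, 348.0, 225.0], 0.87), ([303.0, 230.0, 332.0, 267.0], 0.65)]
corner [([376.0, 209.0, 458.0, 307.0], 0.96), ([354.0, 190.0, 372.0, 203.0], 0.44)]
pin_face [([250.0, 142.0, 290.0, 166.0], 0.82)]
tin [([353.0, 188.0, 371.0, 206.0], 0.74), ([262.0, 188.0, 297.0, 197.0], 0.17)]
brush [([262.0, 190.0, 299.0, 199.0], 0.74), ([211.0, 148.0, 244.0, 170.0], 0.57)]
pliers [([398.0, 207.0, 435.0, 219.0], 0.77)]
jar [([291.0, 136.0, 311.0, 150.0], 0.7)]
tube [([447.0, 234.0, 474.0, 268.0], 0.59)]
steelblock [([206.0, 183.0, 235.0, 202.0], 0.71), ([334.0, 271.0, 374.0, 314.0], 0.57)]
```

View pics/top0.png

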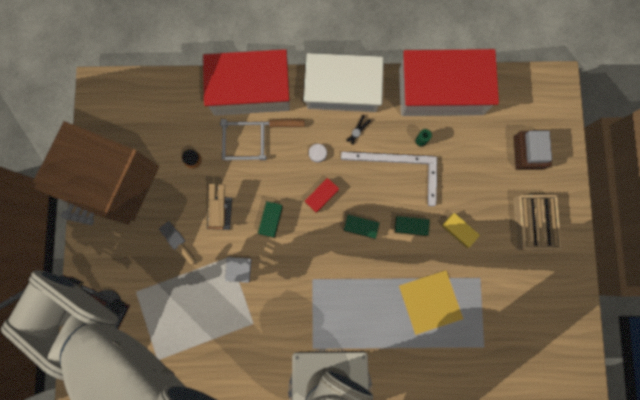

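View pics/side0.png

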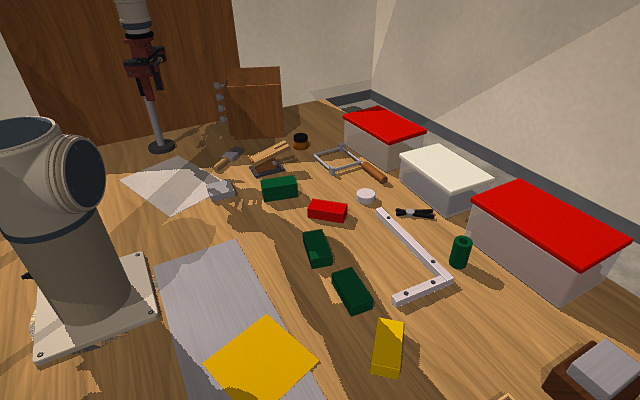

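The top view shows the stack at about (270,219), green blocks at (361,225) and (411,225), the red and yellow look-alikes at (322,195) and (461,230), the corner stop with its inner corner near (430,160), and the pin at (216,203). The side view agrees. Next I'll fit the poses.

```bash
cat >> h.py <<'E'
from scipy.optimize import minimize
def box(x,y,yaw,L,W,z0,z1):
    c,s=np.cos(yaw),np.sin(yaw)
    return np.array([[x+c*a*L/2-s*b*W/2,y+s*a*L/2+c*b*W/2,z] for a in(-1,1) for b in(-1,1) for z in(z0,z1)])
S=4
def sil(cam,P,sh,off):
    m=np.zeros(sh,np.uint8);h=cv2.convexHull(((proj(cam,P)-off)*S*16+8*S).astype(np.float32)).astype(np.int32)
    cv2.fillConvexPoly(m,h,1,shift=4);return m
def gmask(im,kind):
    h=cv2.cvtColor(im,cv2.COLOR_RGB2HSV)
    if kind=='green': return ((h[...,0]>62)&(h[...,0]<95)&(h[...,1]>130)).astype(np.uint8)
    return ((h[...,1]<45)&(h[...,2]>110)).astype(np.uint8)
def masks(uvs,kind='green',r=45,cams=('top','side'),ims=None):
    out=[]
    for c in cams:
        m=gmask(ims[c],kind);n,l,st,ce=cv2.connectedComponentsWithStats(m)
        u,v=uvs[c]; k=min((k for k in range(1,n) if st[k,4]>60),key=lambda k:np.hypot(*(ce[k]-(u,v))))
        x,y,w,h,a=st[k];off=np.array([x-8,y-8]);w+=16;h+=16
        mm=cv2.resize((l==k).astype(np.float32)[y-8:y-8+h,x-8:x-8+w],None,fx=S,fy=S,interpolation=cv2.INTER_LINEAR)>.5
        out.append((c,off,mm))
    return out
def fit(ms,p0,f,fre=None):
    def cost(p):
        t=0
        for c,off,mm in ms:
            s=sil(c,f(p),mm.shape,off)>0
            t+=1-(s&mm).sum()/(s|mm).sum()
        return t
    best=min((minimize(cost,np.array(p),method='Nelder-Mead',options=dict(initial_simplex=np.array([p]+[np.array(p)+d for d in np.diag([12.,12.,.3,10][:len(p)])]),xatol=.05,fatol=1e-4,maxiter=400)) for p in p0),key=lambda r:r.fun)
    return best.x,best.fun
E
cat > f1.py <<'E'
from h import *
ims={c:snap(c) for c in('top','side')}
for n,uv,zt in(('stack',{'top':(270,219),'side':(280,188)},48),('Bl',{'top':(361,225),'side':(318,248)},32),('Br',{'top':(411,225),'side':(352,291)},32)):
    ms=masks(uv,ims=ims);q=unproj('top',uv['top'],zt*.8)[0]
    for sub in(ms,ms[:1],ms[1:]):
        for z in((48,64) if n=='stack' else (32,)):
            x,f=fit(sub,[(q[0],q[1],a) for a in(-1.6,-1.0,-2.2,0)],lambda p:box(*p[:3],100,50,0,z))
            print(n,[s[0] for s in sub],z,np.round(x,2),round(f,3),[int(s[2].sum()/16) for s in sub])
t=cv2.resize(ims['top'][90:250,190:350],(480,480),interpolation=cv2.INTER_CUBIC)
t2=cv2.resize(ims['side'][130:210,205:325],(480,320),interpolation=cv2.INTER_CUBIC)
cv2.imwrite('pics/c1.png',cv2.cvtColor(t,cv2.COLOR_RGB2BGR))
a=cv2.resize(ims['side'][130:230,200:300],(400,400),interpolation=cv2.INTER_CUBIC)
b=cv2.resize(ims['top'][150:250,190:290],(400,400),interpolation=cv2.INTER_CUBIC)
cv2.imwrite('pics/c1.png',cv2.cvtColor(np.hstack([b,a]),cv2.COLOR_RGB2BGR))
a=cv2.resize(ims['side'][200:315,370:470],(400,460),interpolation=cv2.INTER_CUBIC)
b=cv2.resize(ims['top'][135:250,340:440],(400,460),interpolation=cv2.INTER_CUBIC)
cv2.imwrite('pics/c2.png',cv2.cvtColor(np.hstack([b,a]),cv2.COLOR_RGB2BGR))
E
python3 f1.py
```

```text
stack ['top', 'side'] 48 [ 4.9552e+02  1.7607e+02 -3.0000e-01] 0.484 [384, 776]
stack ['top', 'side'] 64 [ 4.948e+02  1.731e+02 -3.100e-01] 0.675 [384, 776]
stack ['top'] 48 [498.19 172.6   -3.24] 0.413 [384]
stack ['top'] 64 [ 4.9742e+02  1.7111e+02 -6.0000e-02] 0.444 [384]
stack ['side'] 48 [495.36 175.97  -3.44] 0.066 [776]Traceback (most recent call last):
  File "f1.py", line 7, in <module>
    x,f=fit(sub,[(q[0],q[1],a) for a in(-1.6,-1.0,-2.2,0)],lambda p:box(*p[:3],100,50,0,z))
        ~~~^^^^^^^^^^^^^^^^^^^^^^^^^^^^^^^^^^^^^^^^^^^^^^^^^^^^^^^^^^^^^^^^^^^^^^^^^^^^^^^^
  File "h.py", line 47, in fit
    best=min((minimize(cost,np.array(p),method='Nelder-Mead',options=dict(initial_simplex=np.array([p]+[np.array(p)+d for d in np.diag([12.,12.,.3,10][:len(p)])]),xatol=.05,fatol=1e-4,maxiter=400)) for p in p0),key=lambda r:r.fun)
  File "h.py", line 47, in <genexpr>
    best=min((minimize(cost,np.array(p),method='Nelder-Mead',options=dict(initial_simplex=np.array([p]+[np.array(p)+d for d in np.diag([12.,12.,.3,10][:len(p)])]),xatol=.05,fatol=1e-4,maxiter=400)) for p in p0),key=lam
[... 188 characters left out ...]
^^^^^^^^^^^^^^^^^^^^^^
    res = _minimize_neldermead(fun, x0, args, callback, bounds=bounds,
                               **options)
    fxe = func(xe)
    fx = function(np.copy(x), *(wrapper_args + args))
  File "h.py", line 44, in cost
    s=sil(c,f(p),mm.shape,off)>0
      ~~~^^^^^^^^^^^^^^^^^^^^^
  File "h.py", line 25, in sil
    m=np.zeros(sh,np.uint8);h=cv2.convexHull(((proj(cam,P)-off)*S*16+8*S).astype(np.float32)).astype(np.int32)
                                               ~~~~^^^^^^^
  File "h.py", line 9, in proj
    i=ctrl.camera_info(cam);K=np.array(i['camera_matrix']);T=np.linalg.inv(np.array(i['world_from_camera']))
ValueError: time passes only in moves, steps and waits
```

```bash
python3 - <<'E'
s=open('h.py').read()
s=s.replace("def proj(","CI={c:ctrl.camera_info(c) for c in('top','side')}\ndef proj(").replace("i=ctrl.camera_info(cam)","i=CI[cam]")
open('h.py','w').write(s)
f=open('f1.py').read().replace("for c in('top','side')}","for c in('top','side')}\nnp.savez('i0.npz',**ims)",1)
f=f.replace("t=cv2","p={c:ims[c][int(v)-0,int(u)] for c,(u,v) in {'top':(270,219),'side':(280,188)}.items()};print(p,cv2.cvtColor(ims['top'][215:223,258:284:2],cv2.COLOR_RGB2HSV)[[0,4]].tolist())\nt=cv2",1)
open('f1.py','w').write(f)
E
python3 f1.py
```

```text
stack ['top', 'side'] 48 [ 4.9527e+02  1.7569e+02 -2.9000e-01] 0.492 [379, 774]
stack ['top', 'side'] 64 [495.26 174.63  -3.46] 0.684 [379, 774]
stack ['top'] 48 [503.   172.15  -3.26] 0.42 [379]
stack ['top'] 64 [ 4.9768e+02  1.7157e+02 -7.0000e-02] 0.451 [379]
stack ['side'] 48 [ 4.9533e+02  1.7617e+02 -2.9000e-01] 0.068 [774]
stack ['side'] 64 [495.07 175.17  -3.44] 0.229 [774]
Bl ['top', 'side'] 32 [473.84 -95.38  -1.86] 1.086 [85, 812]
Bl ['top'] 32 [479.07 -98.82  -1.6 ] 1.0 [85]
Bl ['side'] 32 [473.84 -95.38  -1.86] 0.086 [812]
Br ['top', 'side'] 32 [ 474.51 -247.52   -1.71] 0.934 [85, 1219]
Br ['top'] 32 [ 510.94 -271.51   -3.28] 0.794 [85]
Br ['side'] 32 [ 474.59 -247.58   -1.71] 0.076 [1219]
{'top': array([37, 78, 54], dtype=uint8), 'side': array([10, 44, 25], dtype=uint8)} [[[17, 106, 125], [18, 100, 120], [38, 79, 87], [71, 129, 79], [73, 144, 76], [72, 136, 79], [71, 134, 80], [74, 134, 78], [70, 131, 78], [73, 149, 77], [73, 131, 74], [40, 79, 58], [18, 103, 92]], [[17, 111, 129], [23, 95, 107], [62, 86, 80], [72, 137, 80], [72, 154, 76], [73, 148, 76], [72, 134, 78], [70, 132, 79], [74, 157, 78], [71, 128, 80], [69, 121, 61], [21, 96, 80], [17, 102, 100]]]
```

View pics/c1.png

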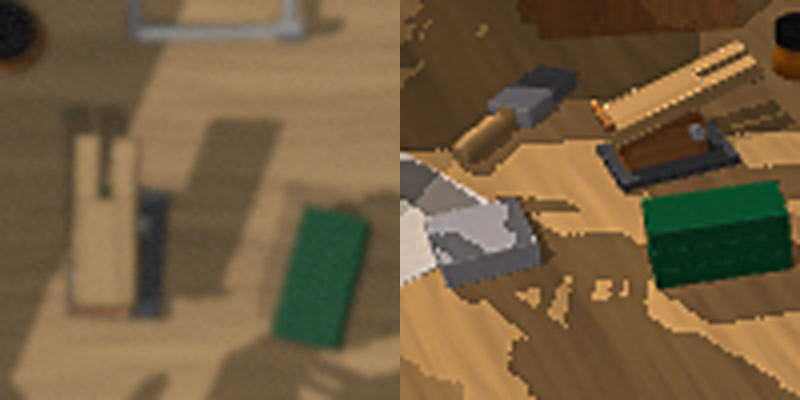

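View pics/c2.png

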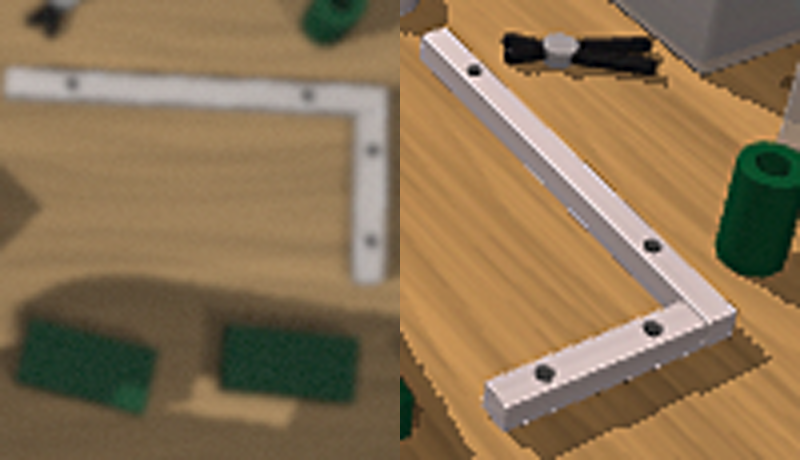

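```bash
python3 - <<'E'
s=open('h.py').read()
s=s.replace("    if kind=='green':","    if kind=='green' and im.std()<0: pass\n    if kind=='top': return ((h[...,0]>48)&(h[...,0]<100)&(h[...,1]>80)).astype(np.uint8)\n    if kind=='green':")
s=s.replace("    if kind=='green' and im.std()<0: pass\n","").replace("m=gmask(ims[c],kind)","m=gmask(ims[c],'top' if kind=='green' and c=='top' else kind)")
open('h.py','w').write(s)
E
cat > f2.py <<'E'
from h import *
from scipy.optimize import least_squares
ims=dict(np.load('i0.npz'))
for n,uv,zt in(('stack',{'top':(270,219),'side':(280,188)},48),('Bl',{'top':(361,225),'side':(318,248)},32),('Br',{'top':(411,225),'side':(352,291)},32)):
    ms=masks(uv,ims=ims);q=unproj('top',uv['top'],zt*.8)[0]
    for sub in(ms,ms[:1],ms[1:]):
        x,f=fit(sub,[(q[0],q[1],a) for a in(-1.6,-1.0,-2.2,0)],lambda p:box(*p[:3],100,50,0,zt))
        print(n,[s[0] for s in sub],np.round(x,2),round(f,3),[int(s[2].sum()/16) for s in sub])
def cor(p,q):
    c,s=np.cos(p[2]),np.sin(p[2]);q=np.array(q,float)
    return np.c_[p[0]+c*q[:,0]-s*q[:,1],p[1]+s*q[:,0]+c*q[:,1],q[:,2]]
# corner: crop offsets top (340,135) side (370,200), scale 4
T=[((352,112),(0,0,20)),((389,87),(20,-20,20)),((352,280),(-130,0,20)),((387,281),(-130,-20,20)),((6,67),(20,270,20)),((6,97),(0,270,20))]
Sd=[((422,42),(0,270,20)),((448,31),(20,270,20)),((736,316),(20,-20,20)),((486,384),(-130,0,20)),((505,408),(-130,-20,20)),((505,431),(-130,-20,0)),((734,334),(20,-20,0)),((424,60),(0,270,0))]
def solve(T,Sd,ot,os_,p0,model):
    ut=(np.array([a for a,_ in T])+.5)/4+ot-.5;us=(np.array([a for a,_ in Sd])+.5-[400,0])/4+os_-.5
    ft=lambda p:(proj('top',model(p,[b for _,b in T]))-ut).ravel()*2
    fs=lambda p:(proj('side',model(p,[b for _,b in Sd]))-us).ravel()*1.5
    for nm,f in(('both',lambda p:np.r_[ft(p),fs(p)]),('top',ft),('side',fs)):
        r=least_squares(f,p0,loss='soft_l1');print(nm,np.round(r.x,3),np.round(f(r.x),1).tolist())
print('corner');solve(T,Sd,(340,135),(370,200),[640,-270,0],cor)
def pin(p,q):
    q=np.array(q,float);a=np.radians(15);c,s=np.cos(a),np.sin(a)
    return cor(p,np.c_[c*q[:,0]-s*q[:,2],q[:,1],48+s*q[:,0]+c*q[:,2]])
T=[((76,136),(124,22,0)),((137,138),(124,-22,0)),((135,305),(-6,-22,8)),((72,304),(-6,22,8))]
Sd=[((735,42),(124,22,0)),((757,62),(124,-22,0)),((594,103),(-6,22,8)),((615,128),(-6,-22,8))]
print('pin');solve(T,Sd,(190,150),(200,130),[480,300,0],pin)
E
python3 f2.py
```

```text
stack ['top', 'side'] [ 4.9704e+02  1.7623e+02 -2.5000e-01] 0.279 [529, 774]
stack ['top'] [ 4.9902e+02  1.7168e+02 -2.3000e-01] 0.193 [529]
stack ['side'] [ 4.9533e+02  1.7617e+02 -2.9000e-01] 0.068 [774]
Bl ['top', 'side'] [474.71 -95.98  -1.84] 0.313 [481, 812]
Bl ['top'] [476.05 -96.63  -1.83] 0.217 [481]
Bl ['side'] [473.84 -95.38  -1.86] 0.086 [812]
Br ['top', 'side'] [ 475.05 -247.37   -1.7 ] 0.31 [492, 1219]
Br ['top'] [ 476.96 -248.59   -1.58] 0.219 [492]
Br ['side'] [ 474.59 -247.58   -1.71] 0.076 [1219]
corner
both [ 6.67930e+02 -3.11288e+02 -6.20000e-02] [3.3, 0.5, -1.8, 0.8, 1.5, 0.8, -2.7, 1.0, -0.1, 1.2, -0.8, -1.1, 0.6, -2.6, 0.3, -1.4, 1.9, -1.4, 0.4, -1.2, 1.6, 0.2, 0.1, 1.2, 0.0, 1.4, -1.0, -0.5]
top [ 6.69050e+02 -3.11938e+02 -5.90000e-02] [3.7, -0.3, -1.5, 0.1, 2.2, 0.0, -2.0, 0.2, 0.2, 1.1, -0.4, -1.2]
side [ 6.66610e+02 -3.11701e+02 -6.50000e-02] [0.4, -2.3, 0.1, -1.1, 1.5, -0.8, -0.3, -0.8, 0.9, 0.6, -0.7, 1.6, -0.5, 1.9, -1.1, -0.3]
pin
both [ 4.78372e+02  3.29211e+02 -3.60000e-02] [-0.0, -0.1, -0.4, -0.4, -0.9, 5.2, 0.6, 4.9, 3.1, -0.7, 2.8, 0.0, 0.9, 0.3, -0.3, -0.0]
top [ 4.81990e+02  3.29172e+02 -3.80000e-02] [0.2, -2.6, -0.2, -2.8, -0.8, 2.7, 0.7, 2.4]
side [4.75580e+02 3.28644e+02 9.00000e-03] [0.6, -1.2, 1.1, -0.7, -0.6, 0.9, -1.0, 0.4]
```

Three-slice stack, so the row is two blocks plus S3, and S2 goes on the pin. Now a helper that converts a world goal into tool-axis shifts.

```bash
cat > w.py <<'E'
import sys
from h import *
# usage: w.py x y z closing_yaw [flip]  -> shift/turn in tool axes from the present pose; several goals separated by ','
def st():
    o=ctrl.get_obs();return o,np.array(o['ee_pos']),R.from_rotvec(o['orientation'])
def goal(yaw,Rc):
    best=None
    for k in(-1,0,1,2):
        y=yaw+np.pi*k; ty=np.array([np.cos(y),np.sin(y),0]);tz=np.array([0,0,-1.]);tx=np.cross(ty,tz)
        Rg=R.from_matrix(np.c_[tx,ty,tz]);d=(Rc.inv()*Rg).as_rotvec()
        if best is None or np.linalg.norm(d)<np.linalg.norm(best[0]):best=(d,Rg)
    return best
if __name__=='__main__':
    o,p,Rc=st();print('t',round(o['t'],2),'p',np.round(p,1),'toolx',np.round(Rc.apply([1,0,0]),3),'toolz',np.round(Rc.apply([0,0,1]),3),'F',np.round(o['ft_force'],1),'w',round(o['width'],1),'q',np.round(o['qpos'],2))
    for g in ' '.join(sys.argv[1:]).split(','):
        if not g.strip():continue
        x,y,z,yaw=map(float,g.split());d,Rg=goal(yaw,Rc)
        print('goal',g,'shift',np.round(Rc.inv().apply(np.array([x,y,z])-p),1).tolist(),'turn',np.round(d,3).tolist())
E
python3 w.py 475 -247.5 140 -0.13
```

```text
t 1.3 p [268.9 564.2 222.7] toolx [-0.903  0.43  -0.   ] toolz [ 0.  0. -1.] F [-0.7 -0.5  0.3] w 87.8 q [ 1.11  0.42  1.63 -0.    1.09 -0.02]
goal 475 -247.5 140 -0.13 shift [-535.3, -644.0, 82.7] turn [0.0, -0.0, 1.256]
```

```bash
python3 -m creep '[{"translation":[-38,-46,0],"angular":[0,0,0.09],"jaw":1},{"translation":[-76,-92,0],"angular":[0,0,0.18],"jaw":1},{"translation":[-114,-138,0],"angular":[0,0,0.27],"jaw":1},{"translation":[-152,-184,0],"angular":[0,0,0.36],"jaw":1},{"translation":[-190,-230,0],"angular":[0,0,0.45],"jaw":1},{"translation":[-228,-276,0],"angular":[0,0,0.54],"jaw":1},{"translation":[-266,-322,0],"angular":[0,0,0.63],"jaw":1},{"translation":[-304,-368,0],"angular":[0,0,0.72],"jaw":1}]' && python3 w.py 475 -247.5 140 -0.13, 475 -247.5 60 -0.13
```

```text
t: 2.3
ee_pos: [385.4, 99.5, 223.1]
orientation: [1.731, 2.621, 0.002]
ft_force: [0.6, -0.5, -0.6]
width: 87.9
grasp_force: 0.0
t 2.3 p [385.4  99.5 223.1] toolx [-0.393  0.92  -0.   ] toolz [ 0.001  0.    -1.   ] F [ 0.6 -0.5 -0.6] w 87.9 q [ 0.22  0.08  2.1  -0.    0.96 -0.18]
goal 475 -247.5 140 -0.13 shift [-354.3, -53.9, 83.1] turn [0.001, -0.0, 0.533]
goal  475 -247.5 60 -0.13 shift [-354.2, -54.0, 163.1] turn [0.001, -0.0, 0.533]
```

```bash
python3 -m creep '[{"translation":[-50,-8,0],"angular":[0,0,0.08],"jaw":1},{"translation":[-100,-16,0],"angular":[0,0,0.16],"jaw":1},{"translation":[-150,-24,10],"angular":[0,0,0.24],"jaw":1},{"translation":[-200,-31,30],"angular":[0,0,0.32],"jaw":1},{"translation":[-250,-39,50],"angular":[0,0,0.4],"jaw":1},{"translation":[-300,-47,80],"angular":[0,0,0.48],"jaw":1},{"translation":[-354,-54,110],"angular":[0,0,0.533],"jaw":1},{"translation":[-354,-54,140],"angular":[0,0,0.533],"jaw":1}]' && python3 w.py 475 -247.5 3.5 -0.13 && python3 - <<'E'
from h import *
ims={c:snap(c,c+'1.png') for c in('top','side')};np.savez('i1.npz',**ims)
for d in ('top','side'): print(d,[(np.round(e['rect']).tolist(),round(e['score'],2)) for e in ctrl.look_for(d,'B1_c')])
E
```

```text
t: 3.3
ee_pos: [476.8, -249.2, 82.0]
orientation: [2.36, 2.069, 0.001]
ft_force: [-1.2, 0.8, -0.3]
width: 88.1
grasp_force: 0.0
t 3.3 p [ 476.8 -249.2   82. ] toolx [ 0.131  0.991 -0.001] toolz [ 0.003 -0.002 -1.   ] F [-1.2  0.8 -0.3] w 88.1 q [-0.5   0.5   1.91 -0.    0.72 -0.37]
goal 475 -247.5 3.5 -0.13 shift [1.5, -2.3, 78.5] turn [0.003, 0.001, -0.001]
top [([343.0, 214.0, 379.0, 237.0], 0.73), ([305.0, 175.0, 340.0, 212.0], 0.55)]
side [([302.0, 237.0, 325.0, 268.0], 0.62), ([308.0, 200.0, 328.0, 222.0], 0.58)]
```

View pics/side1.png

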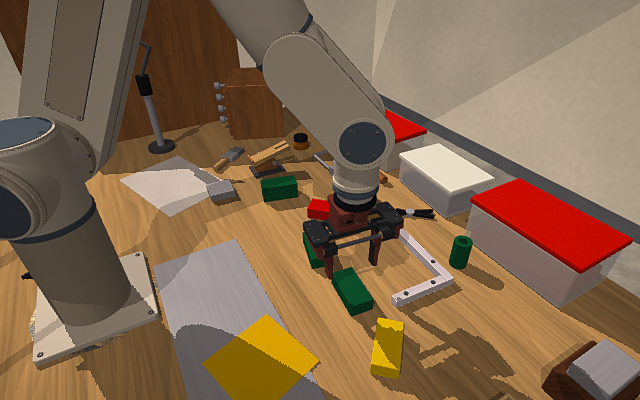

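The open fingers straddle the right-hand block at (352,290), which hasn't moved. I'll descend and grip.

```bash
python3 -m creep '[{"translation":[1,-2,40],"angular":[0,0,0],"jaw":1},{"translation":[1,-2,70],"angular":[0,0,0],"jaw":1},{"translation":[1,-2,78],"angular":[0,0,0],"jaw":1},{"translation":[1,-2,78],"angular":[0,0,0],"jaw":0.3},{"translation":[1,-2,78],"angular":[0,0,0],"jaw":0.3},{"translation":[1,-2,78],"angular":[0,0,0],"jaw":0.3},{"translation":[1,-2,78],"angular":[0,0,0],"jaw":0.3},{"translation":[1,-2,58],"angular":[0,0,0],"jaw":0.3}]' && python3 w.py 600 -255 60 1.509
```

```text
t: 4.5
ee_pos: [472.3, -243.6, 24.1]
orientation: [-2.356, -2.074, 0.001]
ft_force: [-0.3, -0.4, -1.1]
width: 49.9
grasp_force: 29.9
t 4.5 p [ 472.3 -243.6   24.1] toolx [0.127 0.992 0.001] toolz [-0.002  0.001 -1.   ] F [-0.3 -0.4 -1.1] w 49.9 q [-0.5   0.6   1.93 -0.    0.61 -0.37]
goal 600 -255 60 1.509 shift [4.9, 128.0, -36.3] turn [-0.003, 0.001, 1.506]
```

```bash
python3 -m creep '[{"translation":[0,0,-40],"angular":[0,0,0],"jaw":0.3},{"translation":[0,20,-50],"angular":[0,0,0.18],"jaw":0.3},{"translation":[0,40,-50],"angular":[0,0,0.36],"jaw":0.3},{"translation":[0,60,-50],"angular":[0,0,0.54],"jaw":0.3},{"translation":[0,80,-50],"angular":[0,0,0.72],"jaw":0.3},{"translation":[0,100,-50],"angular":[0,0,0.9],"jaw":0.3},{"translation":[0,120,-50],"angular":[0,0,1.08],"jaw":0.3},{"translation":[0,135,-50],"angular":[0,0,1.26],"jaw":0.3}]' && python3 w.py 605.6 -259.6 60 1.509, 605.6 -259.6 5 1.509
```

```text
t: 5.5
ee_pos: [607.7, -261.2, 74.4]
orientation: [-3.129, -0.279, 0.001]
ft_force: [-0.8, -0.0, -0.8]
width: 49.7
grasp_force: 29.9
t 5.5 p [ 607.7 -261.2   74.4] toolx [ 0.984  0.177 -0.   ] toolz [-0.  0. -1.] F [-0.8 -0.  -0.8] w 49.7 q [-0.42  0.66  1.62 -0.    0.86  0.97]
goal 605.6 -259.6 60 1.509 shift [-1.7, -1.9, 14.4] turn [-0.0, 0.0, 0.24]
goal  605.6 -259.6 5 1.509 shift [-1.7, -1.9, 69.4] turn [-0.0, 0.0, 0.24]
```

```bash
python3 -m creep '[{"translation":[-4,-2,0],"angular":[0,0,0.12],"jaw":0.3},{"translation":[-4,-2,20],"angular":[0,0,0.24],"jaw":0.3},{"translation":[-4,-2,40],"angular":[0,0,0.24],"jaw":0.3},{"translation":[-4,-2,55],"angular":[0,0,0.24],"jaw":0.3},{"translation":[-4,-2,64],"angular":[0,0,0.24],"jaw":0.3},{"translation":[-4,-2,69],"angular":[0,0,0.24],"jaw":0.3},{"translation":[-4,-2,69],"angular":[0,0,0.24],"jaw":0.3},{"translation":[-4,-2,69],"angular":[0,0,0.24],"jaw":0.3}]' && python3 w.py 605.6 -259.6 5 1.509 && python3 - <<'E'
from h import *
ims={c:snap(c) for c in('top','side')}
a=cv2.resize(ims['side'][190:315,330:480],(480,400),interpolation=cv2.INTER_CUBIC)
cv2.imwrite('pics/c3.png',cv2.cvtColor(a,cv2.COLOR_RGB2BGR))
E
```

```text
t: 6.5
ee_pos: [603.3, -260.1, 6.0]
orientation: [3.14, -0.088, 0.001]
ft_force: [0.7, -0.0, -1.7]
width: 49.7
grasp_force: 30.0
t 6.5 p [ 603.3 -260.1    6. ] toolx [ 0.998 -0.056  0.001] toolz [ 0.001 -0.    -1.   ] F [ 0.7 -0.  -1.7] w 49.7 q [-0.43  0.75  1.64 -0.    0.75  1.2 ]
goal 605.6 -259.6 5 1.509 shift [2.3, -0.7, 1.0] turn [0.0, -0.001, 0.006]
```

View pics/c3.png

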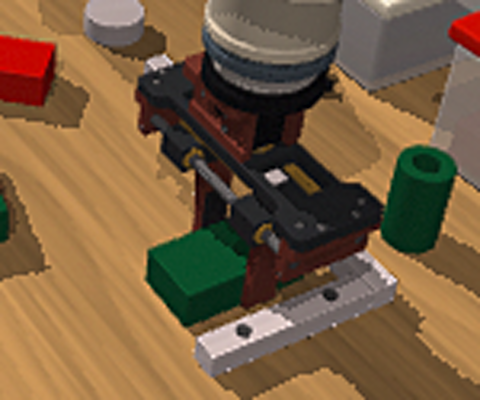

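```bash
python3 -m creep '[{"translation":[5,0,1.5],"angular":[0,0,0.006],"jaw":0.3},{"translation":[10,0,1.5],"angular":[0,0,0.006],"jaw":0.3},{"translation":[13,0,1.5],"angular":[0,0,0.006],"jaw":0.3},{"translation":[15,0,1.5],"angular":[0,0,0.006],"jaw":0.3},{"translation":[16,0,1.5],"angular":[0,0,0.006],"jaw":0.3},{"translation":[17,0,1.5],"angular":[0,0,0.006],"jaw":0.3},{"translation":[17,0,1.5],"angular":[0,0,0.006],"jaw":0.3},{"translation":[17,0,1.5],"angular":[0,0,0.006],"jaw":0.3}]'; python3 -m creep '[{"translation":[0.5,0,0],"angular":[0,0,0],"jaw":0.3},{"translation":[1,0,0],"angular":[0,0,0],"jaw":0.3},{"translation":[1.5,0,0],"angular":[0,0,0],"jaw":0.3},{"translation":[2,0,0],"angular":[0,0,0],"jaw":0.3},{"translation":[2.5,0,0],"angular":[0,0,0],"jaw":0.3},{"translation":[3,0,0],"angular":[0,0,0],"jaw":0.3},{"translation":[3,0,0],"angular":[0,0,0],"jaw":0.3},{"translation":[3,0,0],"angular":[0,0,0],"jaw":0.3}]'
```

```text
t: 7.6
ee_pos: [619.0, -261.1, 5.5]
orientation: [-3.14, 0.098, 0.003]
ft_force: [-7.9, 0.7, 11.8]
width: 49.8
grasp_force: 30.0
t: 8.6
ee_pos: [621.9, -261.2, 5.5]
orientation: [-3.14, 0.098, 0.003]
ft_force: [-7.9, 0.6, 12.3]
width: 49.7
grasp_force: 30.0
```

```bash
for i in 1; do python3 -m creep '[{"translation":[0.5,0,-0.5],"angular":[0,0,0],"jaw":0.3},{"translation":[1,0,-0.5],"angular":[0,0,0],"jaw":0.3},{"translation":[1.5,0,-0.5],"angular":[0,0,0],"jaw":0.3},{"translation":[2,0,-0.5],"angular":[0,0,0],"jaw":0.3},{"translation":[2.5,0,-0.5],"angular":[0,0,0],"jaw":0.3},{"translation":[3,0,-0.5],"angular":[0,0,0],"jaw":0.3},{"translation":[3,0,-0.5],"angular":[0,0,0],"jaw":0.3},{"translation":[3,0,-0.5],"angular":[0,0,0],"jaw":0.3}]'; done;  python3 -m creep '[{"translation":[0.5,0,0],"angular":[0,0,0],"jaw":0.3},{"translation":[1,0,0],"angular":[0,0,0],"jaw":0.3},{"translation":[1.5,0,0],"angular":[0,0,0],"jaw":0.3},{"translation":[2,0,0],"angular":[0,0,0],"jaw":0.3},{"translation":[2,0,0],"angular":[0,0,0],"jaw":0.3},{"translation":[2,0,0],"angular":[0,0,0],"jaw":0.3},{"translation":[2,0,0],"angular":[0,0,0],"jaw":0.3},{"translation":[2,0,0],"angular":[0,0,0],"jaw":0.3}]'
```

```text
t: 9.6
ee_pos: [625.2, -261.4, 5.5]
orientation: [-3.14, 0.097, 0.002]
ft_force: [-5.6, 1.1, 8.3]
width: 50.2
grasp_force: 30.0
t: 10.6
ee_pos: [626.0, -261.4, 5.5]
orientation: [-3.139, 0.097, 0.006]
ft_force: [-9.8, 0.2, 12.0]
width: 49.6
grasp_force: 30.0
```

```bash
 python3 -m creep '[{"translation":[0.5,0,0],"angular":[0,0,0],"jaw":0.3},{"translation":[1,0,0],"angular":[0,0,0],"jaw":0.3},{"translation":[1.5,0,0],"angular":[0,0,0],"jaw":0.3},{"translation":[2,0,0],"angular":[0,0,0],"jaw":0.3},{"translation":[2,0,0],"angular":[0,0,0],"jaw":0.3},{"translation":[2,0,0],"angular":[0,0,0],"jaw":0.3},{"translation":[2,0,0],"angular":[0,0,0],"jaw":0.3},{"translation":[2,0,0],"angular":[0,0,0],"jaw":0.3}]'; python3 - <<'E'
from h import *
ims={c:snap(c) for c in('top','side')}
a=cv2.resize(ims['side'][200:300,350:470],(480,400),interpolation=cv2.INTER_CUBIC)
cv2.imwrite('pics/c4.png',cv2.cvtColor(a,cv2.COLOR_RGB2BGR))
E
```

```text
t: 11.6
ee_pos: [626.2, -261.4, 5.5]
orientation: [-3.139, 0.097, 0.012]
ft_force: [-17.0, 0.6, 17.1]
width: 49.9
grasp_force: 30.0
```

View pics/c4.png

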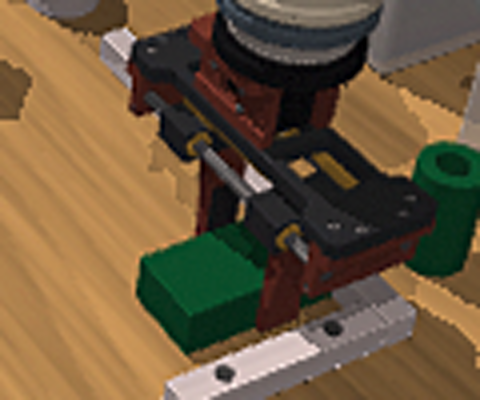

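Block 1 is flush with the far bar: the force rises while the position stays fixed. I'll release it, turn, and push it sideways with two spread fingers.

```bash
 python3 -m creep '[{"translation":[-2,0,-0.5],"angular":[0,0,0],"jaw":0.3},{"translation":[-3,0,-0.5],"angular":[0,0,0],"jaw":0.65},{"translation":[-3,0,-0.5],"angular":[0,0,0],"jaw":0.65},{"translation":[-3,0,-0.5],"angular":[0,0,0],"jaw":0.65},{"translation":[-3,0,-30],"angular":[0,0,0],"jaw":0.65},{"translation":[-3,0,-60],"angular":[0,0,0],"jaw":0.5},{"translation":[-6,-10,-60],"angular":[0,0,-0.17],"jaw":0.5},{"translation":[-8,-20,-60],"angular":[0,0,-0.34],"jaw":0.5}]';python3 w.py 617 -213 60 -0.062, 617 -213 5 -0.062
```

```text
t: 12.7
ee_pos: [623.6, -241.0, 65.3]
orientation: [3.11, 0.443, 0.002]
ft_force: [-0.7, 0.2, -0.6]
width: 43.9
grasp_force: 0.0
t 12.7 p [ 623.6 -241.    65.3] toolx [0.96  0.279 0.001] toolz [ 0.001 -0.    -1.   ] F [-0.7  0.2 -0.6] w 43.9 q [-0.39  0.68  1.61  0.    0.85  0.9 ]
goal 617 -213 60 -0.062 shift [1.5, -28.8, 5.3] turn [0.001, -0.0, -1.226]
goal  617 -213 5 -0.062 shift [1.4, -28.8, 60.3] turn [0.001, -0.0, -1.226]
```

```bash
 python3 -m creep '[{"translation":[0,-8,0],"angular":[0,0,-0.18],"jaw":0.5},{"translation":[0,-16,0],"angular":[0,0,-0.36],"jaw":0.5},{"translation":[0,-24,0],"angular":[0,0,-0.54],"jaw":0.5},{"translation":[1,-29,0],"angular":[0,0,-0.72],"jaw":0.5},{"translation":[1,-29,0],"angular":[0,0,-0.9],"jaw":0.5},{"translation":[1,-29,0],"angular":[0,0,-1.08],"jaw":0.5},{"translation":[1,-29,0],"angular":[0,0,-1.226],"jaw":0.5},{"translation":[1,-29,10],"angular":[0,0,-1.226],"jaw":0.5}]';python3 w.py 617 -213 5 -0.062; python3 - <<'E'
from h import *
ims={c:snap(c) for c in('top','side')}
ms=masks({'top':(400,180),'side':(370,260)},ims=ims)
x,f=fit(ms[1:],[(617,-265,-.06),(617,-255,.05)],lambda p:box(*p[:3],100,50,0,32));print(x,f)
E
```

```text
t: 13.7
ee_pos: [617.0, -213.1, 55.0]
orientation: [2.295, 2.143, 0.001]
ft_force: [-1.0, -1.0, 0.1]
width: 43.9
grasp_force: 0.0
t 13.7 p [ 617.  -213.1   55. ] toolx [ 0.068  0.998 -0.001] toolz [ 0.002 -0.001 -1.   ] F [-1.  -1.   0.1] w 43.9 q [-0.35  0.67  1.65  0.    0.82 -0.28]
goal 617 -213 5 -0.062 shift [0.1, -0.1, 50.0] turn [0.002, 0.001, -0.006]
[ 6.21047019e+02 -2.59562298e+02 -2.20033592e-02] 0.0955330613889308
```

```bash
 python3 -m creep '[{"translation":[0,0,35],"angular":[0,0,0],"jaw":0.5},{"translation":[0,0,50],"angular":[0,0,0],"jaw":0.5},{"translation":[0,0,50],"angular":[0,0,0],"jaw":0.5},{"translation":[-8,0,50],"angular":[0,0,0],"jaw":0.5},{"translation":[-15,0,50],"angular":[0,0,0],"jaw":0.5},{"translation":[-22,0,50],"angular":[0,0,0],"jaw":0.5},{"translation":[-28,0,50],"angular":[0,0,0],"jaw":0.5},{"translation":[-32,0,50],"angular":[0,0,0],"jaw":0.5}]';python3 -m creep '[{"translation":[-1,0,0],"angular":[0,0,0],"jaw":0.5},{"translation":[-2,0,0],"angular":[0,0,0],"jaw":0.5},{"translation":[-3,0,0],"angular":[0,0,0],"jaw":0.5},{"translation":[-4,0,0],"angular":[0,0,0],"jaw":0.5},{"translation":[-5,0,0],"angular":[0,0,0],"jaw":0.5},{"translation":[-6,0,0],"angular":[0,0,0],"jaw":0.5},{"translation":[-6,0,0],"angular":[0,0,0],"jaw":0.5},{"translation":[-6,0,0],"angular":[0,0,0],"jaw":0.5}]'
```

```text
t: 14.8
ee_pos: [614.1, -245.3, 4.9]
orientation: [2.295, 2.145, 0.0]
ft_force: [0.7, 2.4, 1.9]
width: 44.2
grasp_force: 1.0
t: 15.8
ee_pos: [613.6, -246.5, 4.8]
orientation: [-2.29, -2.144, -0.003]
ft_force: [1.3, 20.3, 8.7]
width: 43.4
grasp_force: 10.6
```

```bash
 python3 -m creep '[{"translation":[10,0,0],"angular":[0,0,0],"jaw":0.5},{"translation":[18,0,-20],"angular":[0,0,0],"jaw":0.5},{"translation":[18,0,-60],"angular":[0,0,0],"jaw":0.5},{"translation":[50,0,-100],"angular":[0,0,0],"jaw":0.7},{"translation":[100,0,-120],"angular":[0,0,0],"jaw":1},{"translation":[150,0,-120],"angular":[0,0,0],"jaw":1},{"translation":[200,0,-120],"angular":[0,0,0],"jaw":1},{"translation":[200,0,-120],"angular":[0,0,0],"jaw":1}]'; cat > f3.py <<'E'
from h import *
import sys
n=sys.argv[1]
ims={c:snap(c) for c in('top','side')};np.savez('i_%s.npz'%n,**ims)
def do(nm,uv,p0,h,z0=0):
    ms=masks(uv,ims=ims)
    for sub in(ms,ms[:1],ms[1:]):
        x,f=fit(sub,[p0,(p0[0]+4,p0[1]-4,p0[2]+.1)],lambda p:box(*p[:3],100,50,z0,h));print(nm,[s[0] for s in sub],np.round(x,2),round(f,3),[int(s[2].sum()/16) for s in sub])
def best(nm,p0,h,z0=0):
    uv={c:proj(c,[[p0[0],p0[1],z0+(h-z0)*.6]])[0] for c in('top','side')};do(nm,uv,p0,h,z0)
E
cat > f4.py <<'E'
from f3 import *
best('Bl',(474.7,-96,-1.84),32); best('P1',(619,-281,-.06),32); best('stack',(497,176,-.27),48)
E
python3 f4.py a; python3 w.py 474.7 -96 60 -0.27
```

```text
t: 16.8
ee_pos: [627.4, -48.5, 126.1]
orientation: [2.29, 2.149, 0.001]
ft_force: [1.4, -0.7, 1.4]
width: 87.3
grasp_force: 0.0
Bl ['top', 'side'] [473.83 -95.33  -1.86] 1.083 [481, 815]
Bl ['top'] [474.7  -96.    -1.84] 1.0 [481]
Bl ['side'] [473.83 -95.33  -1.86] 0.083 [815]
P1 ['top', 'side'] [ 6.1818e+02 -2.8040e+02 -1.0000e-02] 0.497 [481, 979]
P1 ['top'] [ 6.2245e+02 -2.8426e+02 -1.7000e-01] 0.245 [481]
P1 ['side'] [ 6.1967e+02 -2.7942e+02  5.0000e-02] 0.239 [979]
stack ['top', 'side'] [ 4.9629e+02  1.7568e+02 -2.5000e-01] 0.278 [527, 776]
stack ['top'] [ 5.0095e+02  1.7256e+02 -2.0000e-01] 0.197 [527]
stack ['side'] [ 4.9531e+02  1.7606e+02 -2.9000e-01] 0.066 [776]
t 16.9 p [627.3 -51.4 125.7] toolx [ 0.066  0.998 -0.001] toolz [ 0.001 -0.001 -1.   ] F [ 0.1  0.2 -1. ] w 88.1 q [-0.1   0.55  1.68 -0.    0.91 -0.03]
goal 474.7 -96 60 -0.27 shift [-54.5, -149.4, 65.5] turn [0.001, 0.0, 0.204]
```

```bash
 python3 -m creep '[{"translation":[-13,-37,0],"angular":[0,0,0.1],"jaw":1},{"translation":[-27,-75,0],"angular":[0,0,0.2],"jaw":1},{"translation":[-41,-112,20],"angular":[0,0,0.214],"jaw":1},{"translation":[-54.5,-149,40],"angular":[0,0,0.214],"jaw":1},{"translation":[-54.5,-149,65],"angular":[0,0,0.214],"jaw":1},{"translation":[-54.5,-149,80],"angular":[0,0,0.214],"jaw":1},{"translation":[-54.5,-149,80],"angular":[0,0,0.214],"jaw":1},{"translation":[-54.5,-149,80],"angular":[0,0,0.214],"jaw":1}]'; python3 w.py 474 -95.5 4 -0.28
```

```text
t: 17.9
ee_pos: [475.5, -96.0, 45.1]
orientation: [2.51, 1.888, 0.001]
ft_force: [0.2, -0.5, 0.1]
width: 87.8
grasp_force: 0.0
t 17.9 p [475.5 -96.   45.1] toolx [0.277 0.961 0.   ] toolz [ 0.001 -0.    -1.   ] F [ 0.2 -0.5  0.1] w 87.8 q [-0.22  0.52  2.03 -0.    0.59  0.06]
goal 474 -95.5 4 -0.28 shift [0.1, -1.6, 41.1] turn [0.001, -0.0, -0.001]
```

```bash
 python3 -m creep '[{"translation":[0,-1.6,25],"angular":[0,0,0],"jaw":1},{"translation":[0,-1.6,41],"angular":[0,0,0],"jaw":1},{"translation":[0,-1.6,41],"angular":[0,0,0],"jaw":1},{"translation":[0,-1.6,41],"angular":[0,0,0],"jaw":0.3},{"translation":[0,-1.6,41],"angular":[0,0,0],"jaw":0.3},{"translation":[0,-1.6,41],"angular":[0,0,0],"jaw":0.3},{"translation":[0,-1.6,41],"angular":[0,0,0],"jaw":0.3},{"translation":[0,-1.6,41],"angular":[0,0,0],"jaw":0.3}]'; python3 w.py 609.7 -208.2 65 1.509
```

```text
t: 18.9
ee_pos: [473.6, -95.4, 4.0]
orientation: [2.51, 1.888, 0.001]
ft_force: [0.4, -0.4, 4.0]
width: 50.0
grasp_force: 29.9
t 18.9 p [473.6 -95.4   4. ] toolx [0.277 0.961 0.   ] toolz [ 0.001 -0.    -1.   ] F [ 0.4 -0.4  4. ] w 50.0 q [-0.22  0.6   2.04 -0.    0.5   0.06]
goal 609.7 -208.2 65 1.509 shift [-70.6, 162.1, -60.8] turn [0.001, -0.001, 1.352]
```

```bash
 python3 -m creep '[{"translation":[0,0,-45],"angular":[0,0,0],"jaw":0.3},{"translation":[-6,15,-80],"angular":[0,0,0.15],"jaw":0.3},{"translation":[-18,45,-80],"angular":[0,0,0.33],"jaw":0.3},{"translation":[-30,75,-80],"angular":[0,0,0.51],"jaw":0.3},{"translation":[-44,105,-80],"angular":[0,0,0.69],"jaw":0.3},{"translation":[-57,135,-80],"angular":[0,0,0.87],"jaw":0.3},{"translation":[-70.6,162,-70],"angular":[0,0,1.05],"jaw":0.3},{"translation":[-70.6,162,-60],"angular":[0,0,1.23],"jaw":0.3}]'; python3 w.py 609.7 -208.2 5 1.509
```

```text
t: 19.9
ee_pos: [610.5, -209.5, 63.2]
orientation: [3.14, 0.083, 0.002]
ft_force: [-0.5, 0.6, -0.8]
width: 49.9
grasp_force: 29.9
t 19.9 p [ 610.5 -209.5   63.2] toolx [0.999 0.053 0.001] toolz [ 0.001 -0.001 -1.   ] F [-0.5  0.6 -0.8] w 49.9 q [-0.35  0.65  1.67 -0.    0.82  1.17]
goal 609.7 -208.2 5 1.509 shift [-0.8, -1.3, 58.2] turn [0.001, -0.001, 0.115]
```

```bash
 python3 -m creep '[{"translation":[-1,-1.3,10],"angular":[0,0,0.115],"jaw":0.3},{"translation":[-1,-1.3,25],"angular":[0,0,0.115],"jaw":0.3},{"translation":[-1,-1.3,40],"angular":[0,0,0.115],"jaw":0.3},{"translation":[-1,-1.3,52],"angular":[0,0,0.115],"jaw":0.3},{"translation":[-1,-1.3,56],"angular":[0,0,0.115],"jaw":0.3},{"translation":[-1,-1.3,58.5],"angular":[0,0,0.115],"jaw":0.3},{"translation":[-1,-1.3,58.5],"angular":[0,0,0.115],"jaw":0.3},{"translation":[-1,-1.3,58.5],"angular":[0,0,0.115],"jaw":0.3}]'; python3 -m creep '[{"translation":[4,0,0],"angular":[0,0,0],"jaw":0.3},{"translation":[8,0,0],"angular":[0,0,0],"jaw":0.3},{"translation":[10,0,0],"angular":[0,0,0],"jaw":0.3},{"translation":[12,0,0],"angular":[0,0,0],"jaw":0.3},{"translation":[13,0,0],"angular":[0,0,0],"jaw":0.3},{"translation":[14,0,0],"angular":[0,0,0],"jaw":0.3},{"translation":[14,0,0],"angular":[0,0,0],"jaw":0.3},{"translation":[14,0,0],"angular":[0,0,0],"jaw":0.3}]'; python3 -m creep '[{"translation":[0.5,0,0],"angular":[0,0,0],"jaw":0.3},{"translation":[1,0,0],"angular":[0,0,0],"jaw":0.3},{"translation":[1.5,0,0],"angular":[0,0,0],"jaw":0.3},{"translation":[2,0,0],"angular":[0,0,0],"jaw":0.3},{"translation":[2.5,0,0],"angular":[0,0,0],"jaw":0.3},{"translation":[3,0,0],"angular":[0,0,0],"jaw":0.3},{"translation":[3,0,0],"angular":[0,0,0],"jaw":0.3},{"translation":[3,0,0],"angular":[0,0,0],"jaw":0.3}]'; python3 w.py
```

```text
t: 20.9
ee_pos: [608.5, -206.9, 5.7]
orientation: [3.14, -0.087, 0.001]
ft_force: [0.1, -0.5, -2.2]
width: 49.4
grasp_force: 29.9
t: 21.9
ee_pos: [622.0, -207.6, 5.2]
orientation: [-3.14, 0.087, 0.0]
ft_force: [-0.4, -1.4, -2.6]
width: 49.7
grasp_force: 29.9
t: 22.9
ee_pos: [625.1, -207.7, 5.2]
orientation: [-3.14, 0.087, 0.0]
ft_force: [0.7, 0.9, -2.4]
width: 50.1
grasp_force: 29.9
t 22.9 p [ 625.1 -207.7    5.2] toolx [ 0.998 -0.055 -0.   ] toolz [-0.  0. -1.] F [ 0.7  0.9 -2.4] w 50.1 q [-0.34  0.75  1.64 -0.    0.75  1.29]
```

```bash
 python3 -m creep '[{"translation":[0.5,0,0],"angular":[0,0,0],"jaw":0.3},{"translation":[1,0,0],"angular":[0,0,0],"jaw":0.3},{"translation":[1.5,0,0],"angular":[0,0,0],"jaw":0.3},{"translation":[2,0,0],"angular":[0,0,0],"jaw":0.3},{"translation":[2.5,0,0],"angular":[0,0,0],"jaw":0.3},{"translation":[3,0,0],"angular":[0,0,0],"jaw":0.3},{"translation":[3.5,0,0],"angular":[0,0,0],"jaw":0.3},{"translation":[4,0,0],"angular":[0,0,0],"jaw":0.3}]'; python3 w.py
```

```text
t: 23.9
ee_pos: [626.4, -207.4, 4.6]
orientation: [-3.139, 0.087, 0.009]
ft_force: [-8.8, 2.0, 3.2]
width: 50.0
grasp_force: 29.9
t 23.9 p [ 626.4 -207.4    4.6] toolx [ 0.998 -0.056 -0.005] toolz [-0.005  0.002 -1.   ] F [-8.8  2.   3.2] w 50.0 q [-0.34  0.76  1.63 -0.    0.76  1.29]
```

```bash
 python3 -m creep '[{"translation":[0,0,1],"angular":[0,0,0],"jaw":0.3},{"translation":[-2,0,1],"angular":[0,0,0],"jaw":0.65},{"translation":[-2,0,1],"angular":[0,0,0],"jaw":0.65},{"translation":[-2,0,1],"angular":[0,0,0],"jaw":0.65},{"translation":[-2,0,-30],"angular":[0,0,0],"jaw":0.65},{"translation":[-2,0,-60],"angular":[0,0,0],"jaw":0.5},{"translation":[-6,-10,-60],"angular":[0,0,-0.17],"jaw":0.5},{"translation":[-8,-20,-60],"angular":[0,0,-0.34],"jaw":0.5}]';python3 w.py 620 -158 50 -0.062
```

```text
t: 24.9
ee_pos: [622.8, -187.6, 66.0]
orientation: [3.108, 0.454, 0.002]
ft_force: [-0.0, -0.1, -0.3]
width: 44.0
grasp_force: 0.0
t 24.9 p [ 622.8 -187.6   66. ] toolx [0.958 0.286 0.001] toolz [ 0.002 -0.001 -1.   ] F [-0.  -0.1 -0.3] w 44.0 q [-0.31  0.65  1.65  0.    0.83  0.97]
goal 620 -158 50 -0.062 shift [5.8, -29.1, 16.0] turn [0.002, -0.001, -1.219]
```

```bash
 python3 -m creep '[{"translation":[0,-8,0],"angular":[0,0,-0.18],"jaw":0.5},{"translation":[2,-16,0],"angular":[0,0,-0.36],"jaw":0.5},{"translation":[4,-24,0],"angular":[0,0,-0.54],"jaw":0.5},{"translation":[6,-29,0],"angular":[0,0,-0.72],"jaw":0.5},{"translation":[6,-29,0],"angular":[0,0,-0.9],"jaw":0.5},{"translation":[6,-29,0],"angular":[0,0,-1.08],"jaw":0.5},{"translation":[6,-29,0],"angular":[0,0,-1.219],"jaw":0.5},{"translation":[6,-29,10],"angular":[0,0,-1.219],"jaw":0.5}]';python3 -m creep '[{"translation":[0,0,35],"angular":[0,0,0],"jaw":0.5},{"translation":[0,0,50.5],"angular":[0,0,0],"jaw":0.5},{"translation":[0,0,50.5],"angular":[0,0,0],"jaw":0.5},{"translation":[-8,0,50.5],"angular":[0,0,0],"jaw":0.5},{"translation":[-15,0,50.5],"angular":[0,0,0],"jaw":0.5},{"translation":[-22,0,50.5],"angular":[0,0,0],"jaw":0.5},{"translation":[-28,0,50.5],"angular":[0,0,0],"jaw":0.5},{"translation":[-34,0,50.5],"angular":[0,0,0],"jaw":0.5}]';python3 -m creep '[{"translation":[-1,0,0],"angular":[0,0,0],"jaw":0.5},{"translation":[-2,0,0],"angular":[0,0,0],"jaw":0.5},{"translation":[-3,0,0],"angular":[0,0,0],"jaw":0.5},{"translation":[-4,0,0],"angular":[0,0,0],"jaw":0.5},{"translation":[-5,0,0],"angular":[0,0,0],"jaw":0.5},{"translation":[-6,0,0],"angular":[0,0,0],"jaw":0.5},{"translation":[-6,0,0],"angular":[0,0,0],"jaw":0.5},{"translation":[-6,0,0],"angular":[0,0,0],"jaw":0.5}]'; python3 w.py
```

```text
t: 25.9
ee_pos: [620.8, -158.2, 55.6]
orientation: [2.295, 2.143, 0.002]
ft_force: [-0.3, -0.5, 0.7]
width: 43.4
grasp_force: 0.0
t: 26.9
ee_pos: [617.7, -192.4, 5.0]
orientation: [2.295, 2.145, 0.0]
ft_force: [0.6, 2.1, 2.1]
width: 44.0
grasp_force: 1.0
t: 27.9
ee_pos: [617.0, -196.4, 4.6]
orientation: [-2.293, -2.145, -0.001]
ft_force: [-0.3, 9.0, 2.8]
width: 43.9
grasp_force: 4.5
t 27.9 p [ 617.  -196.4    4.6] toolx [0.066 0.998 0.001] toolz [-0.001  0.002 -1.   ] F [-0.3  9.   2.8] w 43.9 q [-0.33  0.74  1.67  0.    0.73 -0.26]
```

```bash
 python3 -m creep '[{"translation":[0,0,0],"angular":[0,0,0],"jaw":0.5},{"translation":[-1,0,0],"angular":[0,0,0],"jaw":0.5},{"translation":[-1,0,0],"angular":[0,0,0],"jaw":0.5},{"translation":[12,0,-10],"angular":[0,0,0],"jaw":0.5},{"translation":[20,0,-50],"angular":[0,0,0],"jaw":0.5},{"translation":[60,0,-100],"angular":[0,0,0],"jaw":0.7},{"translation":[110,0,-120],"angular":[0,0,0],"jaw":1},{"translation":[160,0,-120],"angular":[0,0,0],"jaw":1}]';python3 f4.py b; python3 w.py 495.8 176 120 1.29
```

```text
t: 28.9
ee_pos: [629.5, -37.3, 127.7]
orientation: [2.292, 2.142, 0.005]
ft_force: [-0.0, -0.2, -0.4]
width: 70.5
grasp_force: 0.0
Bl ['top', 'side'] [474.7  -96.    -1.84] 2.0 [990, 777]
Bl ['top'] [474.7  -96.    -1.84] 1.0 [990]
Bl ['side'] [474.7  -96.    -1.84] 1.0 [777]
P1 ['top', 'side'] [ 6.1928e+02 -2.5920e+02 -2.8000e-01] 0.763 [990, 1784]
P1 ['top'] [ 6.2069e+02 -2.6070e+02  4.9000e-01] 0.395 [990]
P1 ['side'] [ 6.1842e+02 -2.6213e+02 -1.8000e-01] 0.313 [1784]
stack ['top', 'side'] [ 4.9640e+02  1.7517e+02 -2.6000e-01] 0.278 [530, 777]
stack ['top'] [ 5.0033e+02  1.7389e+02 -2.4000e-01] 0.192 [530]
stack ['side'] [ 4.9531e+02  1.7589e+02 -2.9000e-01] 0.065 [777]
t 29.0 p [628.3 -34.3 125.9] toolx [0.063 0.998 0.   ] toolz [ 0.002  0.    -1.   ] F [ 0.5 -0.3 -1. ] w 78.7 q [-0.07  0.55  1.68  0.    0.91 -0.01]
goal 495.8 176 120 1.29 shift [201.5, -145.5, 5.7] turn [0.002, 0.001, -1.353]
```

```bash
 python3 -m creep '[{"translation":[25,-18,0],"angular":[0,0,-0.17],"jaw":1},{"translation":[50,-36,0],"angular":[0,0,-0.34],"jaw":1},{"translation":[75,-54,0],"angular":[0,0,-0.51],"jaw":1},{"translation":[100,-72,0],"angular":[0,0,-0.68],"jaw":1},{"translation":[125,-90,0],"angular":[0,0,-0.85],"jaw":1},{"translation":[150,-108,0],"angular":[0,0,-1.02],"jaw":1},{"translation":[175,-126,0],"angular":[0,0,-1.19],"jaw":1},{"translation":[201,-145,5],"angular":[0,0,-1.34],"jaw":1}]'; python3 -m creep '[{"translation":[0,0,10],"angular":[0,0,0],"jaw":1},{"translation":[0,0,20],"angular":[0,0,0],"jaw":1},{"translation":[0,0,30],"angular":[0,0,0],"jaw":1},{"translation":[0,0,30],"angular":[0,0,0],"jaw":1},{"translation":[0,0,30],"angular":[0,0,0],"jaw":1},{"translation":[0,0,30],"angular":[0,0,0],"jaw":1},{"translation":[0,0,30],"angular":[0,0,0],"jaw":1},{"translation":[0,0,30],"angular":[0,0,0],"jaw":1}]'; python3 w.py 496.5 175.5 35 1.30; python3 - <<'E'
from h import *
ims={c:snap(c) for c in('top','side')}
a=cv2.resize(ims['side'][120:220,220:340],(480,400),interpolation=cv2.INTER_CUBIC)
cv2.imwrite('pics/c5.png',cv2.cvtColor(a,cv2.COLOR_RGB2BGR))
E
```

```text
t: 30.0
ee_pos: [496.7, 172.0, 120.1]
orientation: [0.459, 3.107, -0.0]
ft_force: [0.8, 1.1, -1.0]
width: 87.8
grasp_force: 0.0
t: 31.0
ee_pos: [496.7, 172.0, 89.9]
orientation: [0.466, 3.107, 0.0]
ft_force: [-0.2, -0.1, -0.2]
width: 87.9
grasp_force: 0.0
t 31.0 p [496.7 172.   89.9] toolx [-0.956  0.293 -0.   ] toolz [ 0.  0. -1.] F [-0.2 -0.1 -0.2] w 87.9 q [ 0.31  0.48  1.93  0.    0.73 -0.96]
goal 496.5 175.5 35 1.30 shift [1.3, 3.2, 54.9] turn [0.0, 0.0, -0.027]
```

View pics/c5.png

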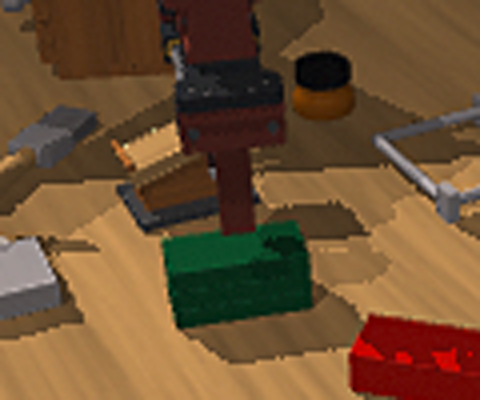

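The open fingers straddle the stack. I'll descend to the top slice and close slowly.

```bash
 python3 -m creep '[{"translation":[1,3,25],"angular":[0,0,-0.015],"jaw":1},{"translation":[1,3,48],"angular":[0,0,-0.015],"jaw":1},{"translation":[1,3,54.5],"angular":[0,0,-0.015],"jaw":1},{"translation":[1,3,54.5],"angular":[0,0,-0.015],"jaw":0.7},{"translation":[1,3,54.5],"angular":[0,0,-0.015],"jaw":0.64},{"translation":[1,3,54.5],"angular":[0,0,-0.015],"jaw":0.6},{"translation":[1,3,54.5],"angular":[0,0,-0.015],"jaw":0.57},{"translation":[1,3,54.5],"angular":[0,0,-0.015],"jaw":0.5}]'; python3 w.py
```

```text
t: 32.1
ee_pos: [496.7, 175.2, 35.6]
orientation: [0.443, 3.11, 0.0]
ft_force: [-0.5, -0.6, 4.7]
width: 50.1
grasp_force: 29.9
t 32.1 p [496.7 175.2  35.6] toolx [-0.96   0.279 -0.   ] toolz [ 0.  0. -1.] F [-0.5 -0.6  4.7] w 50.1 q [ 0.32  0.58  1.94 -0.    0.62 -0.97]
```

```bash
 python3 -m creep '[{"translation":[0,0,-0.1],"angular":[0,0,0],"jaw":0.5},{"translation":[0,0,-0.2],"angular":[0,0,0],"jaw":0.5},{"translation":[0,0,-0.3],"angular":[0,0,0],"jaw":0.5},{"translation":[0,0,-0.3],"angular":[0,0,0],"jaw":0.5},{"translation":[0,0,-0.3],"angular":[0,0,0],"jaw":0.5},{"translation":[0,0,-0.3],"angular":[0,0,0],"jaw":0.5},{"translation":[0,0,-0.3],"angular":[0,0,0],"jaw":0.5},{"translation":[0,0,-0.3],"angular":[0,0,0],"jaw":0.5}]'; python3 w.py
```

```text
t: 33.1
ee_pos: [496.8, 175.2, 35.6]
orientation: [0.443, 3.11, 0.0]
ft_force: [-1.0, -0.9, 5.2]
width: 50.4
grasp_force: 29.9
t 33.1 p [496.8 175.2  35.6] toolx [-0.96   0.279 -0.   ] toolz [ 0.  0. -1.] F [-1.  -0.9  5.2] w 50.4 q [ 0.32  0.58  1.94 -0.    0.62 -0.97]
```

```bash
 python3 -m creep '[{"translation":[0,0,-0.1],"angular":[0,0,0],"jaw":0.5},{"translation":[0,0,-0.2],"angular":[0,0,0],"jaw":0.5},{"translation":[0,0,-0.4],"angular":[0,0,0],"jaw":0.5},{"translation":[0,0,-0.4],"angular":[0,0,0],"jaw":0.5},{"translation":[0,0,-0.4],"angular":[0,0,0],"jaw":0.5},{"translation":[0,0,-0.4],"angular":[0,0,0],"jaw":0.5},{"translation":[0,0,-0.4],"angular":[0,0,0],"jaw":0.5},{"translation":[0,0,-0.4],"angular":[0,0,0],"jaw":0.5}]'; python3 w.py
```

```text
t: 34.1
ee_pos: [496.5, 175.1, 35.9]
orientation: [-0.443, -3.11, 0.0]
ft_force: [0.1, 0.3, -1.5]
width: 49.5
grasp_force: 29.9
t 34.1 p [496.5 175.1  35.9] toolx [-0.96   0.279  0.   ] toolz [-0. -0. -1.] F [ 0.1  0.3 -1.5] w 49.5 q [ 0.32  0.58  1.94  0.    0.62 -0.97]
```

```bash
 python3 -m creep '[{"translation":[0,-5,0],"angular":[0,0,0],"jaw":0.5},{"translation":[0,-14,0],"angular":[0,0,0],"jaw":0.5},{"translation":[0,-24,0],"angular":[0,0,0],"jaw":0.5},{"translation":[0,-34,0],"angular":[0,0,0],"jaw":0.5},{"translation":[0,-44,0],"angular":[0,0,0],"jaw":0.5},{"translation":[0,-54,0],"angular":[0,0,0],"jaw":0.5},{"translation":[0,-64,0],"angular":[0,0,0],"jaw":0.5},{"translation":[0,-70,0],"angular":[0,0,0],"jaw":0.5}]'; python3 w.py 613 -155 60 1.509;python3 - <<'E'
from h import *
ims={c:snap(c) for c in('top','side')}
a=cv2.resize(ims['side'][120:220,220:340],(480,400),interpolation=cv2.INTER_CUBIC)
cv2.imwrite('pics/c6.png',cv2.cvtColor(a,cv2.COLOR_RGB2BGR))
E
```

```text
t: 35.1
ee_pos: [476.8, 107.3, 35.9]
orientation: [-0.443, -3.11, 0.0]
ft_force: [0.7, 0.3, -1.2]
width: 49.8
grasp_force: 29.9
t 35.1 p [476.8 107.3  35.9] toolx [-0.96   0.279  0.   ] toolz [-0. -0. -1.] F [ 0.7  0.3 -1.2] w 49.8 q [ 0.2   0.54  2.03 -0.    0.57 -1.09]
goal 613 -155 60 1.509 shift [-204.0, -213.8, -24.1] turn [-0.0, -0.0, -0.221]
```

View pics/c6.png

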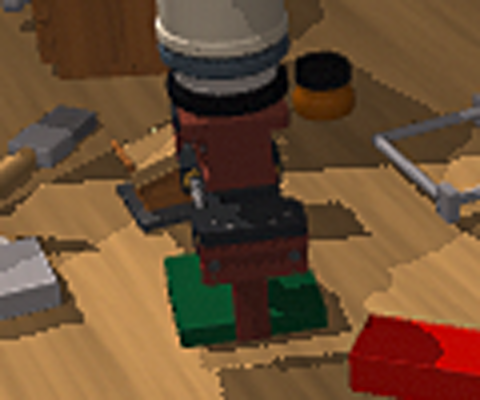

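The slice is fully off the stack and held level. I'll carry it to the row.

```bash
 python3 -m creep '[{"translation":[0,0,-40],"angular":[0,0,0],"jaw":0.5},{"translation":[-10,-10,-60],"angular":[0,0,0],"jaw":0.5},{"translation":[-43,-45,-60],"angular":[0,0,-0.05],"jaw":0.5},{"translation":[-76,-80,-60],"angular":[0,0,-0.1],"jaw":0.5},{"translation":[-109,-115,-60],"angular":[0,0,-0.15],"jaw":0.5},{"translation":[-142,-150,-60],"angular":[0,0,-0.22],"jaw":0.5},{"translation":[-175,-184,-60],"angular":[0,0,-0.22],"jaw":0.5},{"translation":[-205,-215,-50],"angular":[0,0,-0.22],"jaw":0.5}]'; python3 w.py 614.3 -157 5 1.509
```

```text
t: 36.2
ee_pos: [615.4, -157.4, 86.5]
orientation: [0.099, 3.138, -0.001]
ft_force: [0.6, 0.3, -0.1]
width: 50.0
grasp_force: 29.9
t 36.2 p [ 615.4 -157.4   86.5] toolx [-0.998  0.063 -0.002] toolz [ 0.002 -0.    -1.   ] F [ 0.6  0.3 -0.1] w 50.0 q [-0.27  0.61  1.68  0.    0.85 -1.78]
goal 614.3 -157 5 1.509 shift [1.3, 0.3, 81.5] turn [-0.0, 0.002, -0.001]
```

```bash
 python3 -m creep '[{"translation":[1,0,30],"angular":[0,0,0],"jaw":0.5},{"translation":[1,0,60],"angular":[0,0,0],"jaw":0.5},{"translation":[1,0,72],"angular":[0,0,0],"jaw":0.5},{"translation":[1,0,78],"angular":[0,0,0],"jaw":0.5},{"translation":[1,0,81.5],"angular":[0,0,0],"jaw":0.5},{"translation":[-4,0,81.5],"angular":[0,0,0],"jaw":0.5},{"translation":[-8,0,81.5],"angular":[0,0,0],"jaw":0.5},{"translation":[-10,0,81.5],"angular":[0,0,0],"jaw":0.5}]';python3 -m creep '[{"translation":[-0.5,0,0],"angular":[0,0,0],"jaw":0.5},{"translation":[-1,0,0],"angular":[0,0,0],"jaw":0.5},{"translation":[-1.5,0,0],"angular":[0,0,0],"jaw":0.5},{"translation":[-2,0,0],"angular":[0,0,0],"jaw":0.5},{"translation":[-2.5,0,0],"angular":[0,0,0],"jaw":0.5},{"translation":[-3,0,0],"angular":[0,0,0],"jaw":0.5},{"translation":[-3.5,0,0],"angular":[0,0,0],"jaw":0.5},{"translation":[-4,0,0],"angular":[0,0,0],"jaw":0.5}]'; python3 w.py
```

```text
t: 37.2
ee_pos: [624.7, -156.5, 5.0]
orientation: [0.098, 3.139, -0.0]
ft_force: [0.3, 0.7, -1.3]
width: 49.7
grasp_force: 29.9
t: 38.2
ee_pos: [625.8, -156.4, 4.0]
orientation: [-0.099, -3.136, -0.001]
ft_force: [-7.8, -0.7, 4.4]
width: 49.5
grasp_force: 29.9
t 38.2 p [ 625.8 -156.4    4. ] toolx [-0.998  0.063  0.004] toolz [-0.004  0.001 -1.   ] F [-7.8 -0.7  4.4] w 49.5 q [-0.26  0.74  1.67 -0.    0.73 -1.77]
```

```bash
 python3 -m creep '[{"translation":[1,0,0.5],"angular":[0,0,0],"jaw":0.5},{"translation":[2,0,0.5],"angular":[0,0,0],"jaw":0.65},{"translation":[2,0,0.5],"angular":[0,0,0],"jaw":0.65},{"translation":[2,0,0.5],"angular":[0,0,0],"jaw":0.65},{"translation":[2,0,-30],"angular":[0,0,0],"jaw":0.65},{"translation":[2,0,-60],"angular":[0,0,0],"jaw":0.5},{"translation":[4,15,-60],"angular":[0,0,0.17],"jaw":0.5},{"translation":[4,30,-60],"angular":[0,0,0.34],"jaw":0.5}]';python3 w.py 623 -107 50 -0.062
```

```text
t: 39.2
ee_pos: [626.3, -126.3, 65.1]
orientation: [0.637, 3.075, 0.0]
ft_force: [1.5, -0.0, -1.1]
width: 44.1
grasp_force: 0.0
t 39.2 p [ 626.3 -126.3   65.1] toolx [-0.918  0.398 -0.002] toolz [ 0.002 -0.    -1.   ] F [ 1.5 -0.  -1.1] w 44.1 q [-0.22  0.64  1.68  0.    0.82 -1.38]
goal 623 -107 50 -0.062 shift [10.7, 16.4, 15.1] turn [0.001, 0.001, 1.224]
```

```bash
 python3 -m creep '[{"translation":[3,5,0],"angular":[0,0,0.18],"jaw":0.5},{"translation":[6,10,0],"angular":[0,0,0.36],"jaw":0.5},{"translation":[10,16,0],"angular":[0,0,0.54],"jaw":0.5},{"translation":[10.7,16.4,0],"angular":[0,0,0.72],"jaw":0.5},{"translation":[10.7,16.4,0],"angular":[0,0,0.9],"jaw":0.5},{"translation":[10.7,16.4,0],"angular":[0,0,1.08],"jaw":0.5},{"translation":[10.7,16.4,0],"angular":[0,0,1.224],"jaw":0.5},{"translation":[10.7,16.4,10],"angular":[0,0,1.224],"jaw":0.5}]';python3 -m creep '[{"translation":[0,0,35],"angular":[0,0,0],"jaw":0.5},{"translation":[0,0,50.5],"angular":[0,0,0],"jaw":0.5},{"translation":[0,0,50.5],"angular":[0,0,0],"jaw":0.5},{"translation":[-8,0,50.5],"angular":[0,0,0],"jaw":0.5},{"translation":[-15,0,50.5],"angular":[0,0,0],"jaw":0.5},{"translation":[-22,0,50.5],"angular":[0,0,0],"jaw":0.5},{"translation":[-28,0,50.5],"angular":[0,0,0],"jaw":0.5},{"translation":[-34,0,50.5],"angular":[0,0,0],"jaw":0.5}]';python3 -m creep '[{"translation":[-1,0,0],"angular":[0,0,0],"jaw":0.5},{"translation":[-2,0,0],"angular":[0,0,0],"jaw":0.5},{"translation":[-3,0,0],"angular":[0,0,0],"jaw":0.5},{"translation":[-4,0,0],"angular":[0,0,0],"jaw":0.5},{"translation":[-5,0,0],"angular":[0,0,0],"jaw":0.5},{"translation":[-6,0,0],"angular":[0,0,0],"jaw":0.5},{"translation":[-7,0,0],"angular":[0,0,0],"jaw":0.5},{"translation":[-8,0,0],"angular":[0,0,0],"jaw":0.5}]'; python3 w.py
```

```text
t: 40.2
ee_pos: [623.3, -107.3, 54.8]
orientation: [2.28, 2.159, 0.002]
ft_force: [-0.4, -0.2, -0.2]
width: 43.9
grasp_force: 0.0
t: 41.2
ee_pos: [620.5, -141.6, 4.1]
orientation: [2.283, 2.158, 0.0]
ft_force: [-0.0, 0.4, 0.3]
width: 43.7
grasp_force: 0.4
t: 42.2
ee_pos: [620.2, -146.8, 3.9]
orientation: [-2.283, -2.155, -0.003]
ft_force: [2.3, 17.0, 2.6]
width: 43.5
grasp_force: 8.3
t 42.2 p [ 620.2 -146.8    3.9] toolx [0.058 0.998 0.003] toolz [-0.     0.003 -1.   ] F [ 2.3 17.   2.6] w 43.5 q [-0.25  0.73  1.69  0.    0.72 -0.2 ]
```

```bash
 python3 -m creep '[{"translation":[10,0,0],"angular":[0,0,0],"jaw":0.5},{"translation":[15,0,-40],"angular":[0,0,0],"jaw":0.2},{"translation":[0,-30,-60],"angular":[0,0,0.18],"jaw":0.2},{"translation":[-10,-60,-60],"angular":[0,0,0.36],"jaw":0.2},{"translation":[-20,-70,-60],"angular":[0,0,0.54],"jaw":0.2},{"translation":[-35,-70,-60],"angular":[0,0,0.72],"jaw":0.2},{"translation":[-35,-70,-60],"angular":[0,0,0.9],"jaw":0.2},{"translation":[-35,-70,-60],"angular":[0,0,1.08],"jaw":0.2}]';python3 w.py 553 -177.5 40 1.509; cat > f5.py <<'E'
from f3 import *
best('stack',(498,175,-.27),32)
E
python3 f5.py c
```

```text
t: 43.2
ee_pos: [548.0, -180.5, 63.9]
orientation: [3.069, 0.668, -0.0]
ft_force: [-0.0, 0.9, -0.1]
width: 17.4
grasp_force: 0.0
t 43.2 p [ 548.  -180.5   63.9] toolx [ 0.91   0.416 -0.   ] toolz [-0. -0. -1.] F [-0.   0.9 -0.1] w 17.4 q [-0.34  0.58  1.82 -0.    0.74  0.8 ]
goal 553 -177.5 40 1.509 shift [5.8, -0.7, 23.9] turn [0.0, 0.0, 0.49]
stack ['top', 'side'] [ 4.9705e+02  1.7619e+02 -2.6000e-01] 0.304 [494, 608]
stack ['top'] [ 5.0103e+02  1.7229e+02 -2.6000e-01] 0.2 [494]
stack ['side'] [ 4.9544e+02  1.7577e+02 -2.8000e-01] 0.081 [608]
```

```bash
 python3 -m creep '[{"translation":[3,-0.7,0],"angular":[0,0,0.17],"jaw":0.2},{"translation":[5,-0.7,0],"angular":[0,0,0.34],"jaw":0.2},{"translation":[5,-0.7,10],"angular":[0,0,0.49],"jaw":0.2},{"translation":[5,-0.7,35],"angular":[0,0,0.49],"jaw":0.2},{"translation":[5,-0.7,58],"angular":[0,0,0.49],"jaw":0.2},{"translation":[5,-0.7,58],"angular":[0,0,0.49],"jaw":0.2},{"translation":[5,-0.7,58],"angular":[0,0,0.49],"jaw":0.2},{"translation":[5,-0.7,58],"angular":[0,0,0.49],"jaw":0.2}]';python3 -m creep '[{"translation":[4,0,0],"angular":[0,0,0],"jaw":0.2},{"translation":[7,0,0],"angular":[0,0,0],"jaw":0.2},{"translation":[10,0,0],"angular":[0,0,0],"jaw":0.2},{"translation":[12,0,0],"angular":[0,0,0],"jaw":0.2},{"translation":[14,0,0],"angular":[0,0,0],"jaw":0.2},{"translation":[16,0,0],"angular":[0,0,0],"jaw":0.2},{"translation":[17,0,0],"angular":[0,0,0],"jaw":0.2},{"translation":[18,0,0],"angular":[0,0,0],"jaw":0.2}]'; python3 w.py
```

```text
t: 44.3
ee_pos: [553.1, -177.6, 6.9]
orientation: [3.14, -0.085, 0.002]
ft_force: [-0.1, 0.5, -0.2]
width: 17.6
grasp_force: 0.0
t: 45.3
ee_pos: [564.4, -177.6, 5.2]
orientation: [-3.138, 0.086, 0.019]
ft_force: [-19.1, -1.8, 14.4]
width: 17.5
grasp_force: 9.4
t 45.3 p [ 564.4 -177.6    5.2] toolx [ 0.998 -0.055 -0.012] toolz [-0.012  0.003 -1.   ] F [-19.1  -1.8  14.4] w 17.5 q [-0.32  0.69  1.79 -0.    0.67  1.3 ]
```

```bash
 python3 -m creep '[{"translation":[-10,0,0],"angular":[0,0,0],"jaw":0.2},{"translation":[-18,0,0],"angular":[0,0,0],"jaw":0.2},{"translation":[-18,25,0],"angular":[0,0,0.006],"jaw":0.2},{"translation":[-18,50,0],"angular":[0,0,0.006],"jaw":0.2},{"translation":[-10,50,0],"angular":[0,0,0.006],"jaw":0.2},{"translation":[-5,50,0],"angular":[0,0,0.006],"jaw":0.2},{"translation":[-2,50,0],"angular":[0,0,0.006],"jaw":0.2},{"translation":[0,50,0],"angular":[0,0,0.006],"jaw":0.2}]'; python3 -m creep '[{"translation":[-10,0,0],"angular":[0,0,0],"jaw":0.2},{"translation":[-18,0,0],"angular":[0,0,0],"jaw":0.2},{"translation":[-18,25,0],"angular":[0,0,0],"jaw":0.2},{"translation":[-18,50,0],"angular":[0,0,0],"jaw":0.2},{"translation":[-10,50,0],"angular":[0,0,0],"jaw":0.2},{"translation":[-5,50,0],"angular":[0,0,0],"jaw":0.2},{"translation":[-2,50,0],"angular":[0,0,0],"jaw":0.2},{"translation":[0,50,0],"angular":[0,0,0],"jaw":0.2}]'; python3 w.py
```

```text
t: 46.3
ee_pos: [561.2, -226.9, 5.2]
orientation: [-3.138, 0.094, 0.021]
ft_force: [-26.5, -7.5, 20.3]
width: 17.6
grasp_force: 13.2
t: 47.3
ee_pos: [558.2, -276.6, 5.4]
orientation: [-3.137, 0.093, 0.021]
ft_force: [-28.4, -7.8, 21.1]
width: 17.5
grasp_force: 14.2
t 47.3 p [ 558.2 -276.6    5.4] toolx [ 0.998 -0.059 -0.013] toolz [-0.013  0.003 -1.   ] F [-28.4  -7.8  21.1] w 17.5 q [-0.48  0.72  1.72 -0.    0.72  1.16]
```

All three pieces are firm against the far bar. Now for S2.

```bash
 python3 -m creep '[{"translation":[-20,0,0],"angular":[0,0,0],"jaw":0.2},{"translation":[-25,0,-50],"angular":[0,0,0],"jaw":0.5},{"translation":[-25,0,-100],"angular":[0,0,-0.15],"jaw":1},{"translation":[-25,-50,-120],"angular":[0,0,-0.33],"jaw":1},{"translation":[-25,-100,-120],"angular":[0,0,-0.51],"jaw":1},{"translation":[-25,-150,-120],"angular":[0,0,-0.69],"jaw":1},{"translation":[-25,-200,-120],"angular":[0,0,-0.87],"jaw":1},{"translation":[-25,-250,-120],"angular":[0,0,-1.05],"jaw":1}]'; python3 w.py 499.7 174.3 90 1.29
```

```text
t: 48.3
ee_pos: [554.9, -24.2, 126.0]
orientation: [-2.76, -1.501, -0.001]
ft_force: [0.9, 0.3, -0.4]
width: 84.0
grasp_force: 0.0
t 48.3 p [554.9 -24.2 126. ] toolx [0.544 0.839 0.   ] toolz [ 0.  0. -1.] F [ 0.9  0.3 -0.4] w 84.0 q [-0.07  0.45  1.85  0.    0.84  0.51]
goal 499.7 174.3 90 1.29 shift [136.6, -154.2, 36.0] turn [-0.0, -0.0, 1.277]
```

```bash
 python3 -m creep '[{"translation":[22,-24,0],"angular":[0,0,-0.18],"jaw":1},{"translation":[44,-48,0],"angular":[0,0,-0.36],"jaw":1},{"translation":[66,-72,0],"angular":[0,0,-0.54],"jaw":1},{"translation":[88,-96,0],"angular":[0,0,-0.72],"jaw":1},{"translation":[110,-120,0],"angular":[0,0,-0.9],"jaw":1},{"translation":[136,-154,0],"angular":[0,0,-1.08],"jaw":1},{"translation":[136,-154,0],"angular":[0,0,-1.26],"jaw":1},{"translation":[136,-154,10],"angular":[0,0,-1.44],"jaw":1}]'; python3 -m creep '[{"translation":[0,0,0],"angular":[0,0,-0.18],"jaw":1},{"translation":[0,0,0],"angular":[0,0,-0.36],"jaw":1},{"translation":[0,0,20],"angular":[0,0,-0.425],"jaw":1},{"translation":[0,0,40],"angular":[0,0,-0.425],"jaw":1},{"translation":[0,0,40],"angular":[0,0,-0.425],"jaw":1},{"translation":[0,0,40],"angular":[0,0,-0.425],"jaw":1},{"translation":[0,0,40],"angular":[0,0,-0.425],"jaw":1},{"translation":[0,0,40],"angular":[0,0,-0.425],"jaw":1}]'; python3 w.py 499.7 174.3 19.5 1.295;python3 f5.py d
```

```text
t: 49.3
ee_pos: [500.8, 173.2, 116.3]
orientation: [1.083, 2.948, 0.002]
ft_force: [-0.1, 0.9, 0.2]
width: 87.7
grasp_force: 0.0
t: 50.3
ee_pos: [501.4, 171.3, 76.5]
orientation: [0.45, 3.108, 0.001]
ft_force: [-0.1, -0.3, -0.4]
width: 87.7
grasp_force: 0.0
t 50.3 p [501.4 171.3  76.5] toolx [-0.959  0.284 -0.001] toolz [ 0.001  0.    -1.   ] F [-0.1 -0.3 -0.4] w 87.7 q [ 0.31  0.51  1.93  0.    0.71 -0.98]
goal 499.7 174.3 19.5 1.295 shift [2.5, 2.3, 57.0] turn [0.001, 0.001, -0.012]
stack ['top', 'side'] [ 4.9576e+02  1.7665e+02 -2.7000e-01] 1.098 [1479, 596]
stack ['top'] [ 4.98e+02  1.75e+02 -2.70e-01] 1.0 [1479]
stack ['side'] [ 4.9576e+02  1.7665e+02 -2.7000e-01] 0.098 [596]
```

```bash
 python3 -m creep '[{"translation":[2.5,2.3,25],"angular":[0,0,-0.006],"jaw":1},{"translation":[2.5,2.3,48],"angular":[0,0,-0.006],"jaw":1},{"translation":[2.5,2.3,56],"angular":[0,0,-0.006],"jaw":1},{"translation":[2.5,2.3,56],"angular":[0,0,-0.006],"jaw":0.7},{"translation":[2.5,2.3,56],"angular":[0,0,-0.006],"jaw":0.64},{"translation":[2.5,2.3,56],"angular":[0,0,-0.006],"jaw":0.6},{"translation":[2.5,2.3,56],"angular":[0,0,-0.006],"jaw":0.57},{"translation":[2.5,2.3,56],"angular":[0,0,-0.006],"jaw":0.5}]';python3 -m creep '[{"translation":[0,0,-0.1],"angular":[0,0,0],"jaw":0.5},{"translation":[0,0,-0.2],"angular":[0,0,0],"jaw":0.5},{"translation":[0,0,-0.4],"angular":[0,0,0],"jaw":0.5},{"translation":[0,0,-0.4],"angular":[0,0,0],"jaw":0.5},{"translation":[0,0,-0.4],"angular":[0,0,0],"jaw":0.5},{"translation":[0,0,-0.4],"angular":[0,0,0],"jaw":0.5},{"translation":[0,0,-0.4],"angular":[0,0,0],"jaw":0.5},{"translation":[0,0,-0.4],"angular":[0,0,0],"jaw":0.5}]'; python3 w.py
```

```text
t: 51.4
ee_pos: [499.4, 174.1, 20.3]
orientation: [0.441, 3.11, 0.0]
ft_force: [-0.4, -0.3, 4.8]
width: 49.6
grasp_force: 29.9
t: 52.4
ee_pos: [499.5, 174.1, 20.3]
orientation: [0.441, 3.11, 0.0]
ft_force: [1.0, -1.2, 2.8]
width: 49.7
grasp_force: 29.9
t 52.4 p [499.5 174.1  20.3] toolx [-0.961  0.278 -0.   ] toolz [ 0.  0. -1.] F [ 1.  -1.2  2.8] w 49.7 q [ 0.31  0.61  1.94 -0.    0.59 -0.98]
```

```bash
 python3 -m creep '[{"translation":[0,0,-0.1],"angular":[0,0,0],"jaw":0.5},{"translation":[0,0,-0.2],"angular":[0,0,0],"jaw":0.5},{"translation":[0,0,-0.25],"angular":[0,0,0],"jaw":0.5},{"translation":[0,0,-0.25],"angular":[0,0,0],"jaw":0.5},{"translation":[0,0,-0.25],"angular":[0,0,0],"jaw":0.5},{"translation":[0,0,-0.25],"angular":[0,0,0],"jaw":0.5},{"translation":[0,0,-0.25],"angular":[0,0,0],"jaw":0.5},{"translation":[0,0,-0.25],"angular":[0,0,0],"jaw":0.5}]'; python3 w.py
```

```text
t: 53.4
ee_pos: [499.1, 174.0, 20.5]
orientation: [-0.441, -3.11, 0.0]
ft_force: [0.4, 0.3, 0.3]
width: 50.1
grasp_force: 29.9
t 53.4 p [499.1 174.   20.5] toolx [-0.961  0.278  0.   ] toolz [-0. -0. -1.] F [0.4 0.3 0.3] w 50.1 q [ 0.31  0.61  1.94 -0.    0.6  -0.98]
```

```bash
 python3 -m creep '[{"translation":[0,-5,0],"angular":[0,0,0],"jaw":0.5},{"translation":[0,-14,0],"angular":[0,0,0],"jaw":0.5},{"translation":[0,-24,0],"angular":[0,0,0],"jaw":0.5},{"translation":[0,-34,0],"angular":[0,0,0],"jaw":0.5},{"translation":[0,-44,0],"angular":[0,0,0],"jaw":0.5},{"translation":[0,-54,0],"angular":[0,0,0],"jaw":0.5},{"translation":[0,-64,0],"angular":[0,0,0],"jaw":0.5},{"translation":[0,-70,0],"angular":[0,0,0],"jaw":0.5}]'; python3 -m creep '[{"translation":[0,0,-40],"angular":[0,0,0],"jaw":0.5},{"translation":[0,0,-90],"angular":[0,0,0],"jaw":0.5},{"translation":[0,0,-140],"angular":[0,0,0],"jaw":0.5},{"translation":[0,-40,-140],"angular":[0,0,0],"jaw":0.5},{"translation":[0,-80,-140],"angular":[0,0,0],"jaw":0.5},{"translation":[0,-80,-140],"angular":[0,0,0],"jaw":0.5},{"translation":[0,-80,-140],"angular":[0,0,0],"jaw":0.5},{"translation":[0,-80,-140],"angular":[0,0,0],"jaw":0.5}]'; sed -i 's/,32)$/,16)/' f5.py; python3 f5.py e; python3 - <<'E'
from h import *
ims=dict(np.load('i_e.npz'))
b=cv2.resize(ims['top'][170:240,195:295],(800,560),interpolation=cv2.INTER_CUBIC)
cv2.imwrite('pics/c7.png',cv2.cvtColor(b,cv2.COLOR_RGB2BGR))
E
python3 w.py
```

```text
t: 54.4
ee_pos: [479.6, 106.2, 20.5]
orientation: [-0.442, -3.11, 0.0]
ft_force: [-0.2, -0.4, -0.6]
width: 49.7
grasp_force: 29.9
t: 55.4
ee_pos: [457.9, 30.6, 160.5]
orientation: [0.44, 3.11, 0.0]
ft_force: [-0.2, 0.8, -1.5]
width: 49.8
grasp_force: 29.9
stack ['top', 'side'] [ 4.9701e+02  1.7551e+02 -2.5000e-01] 0.331 [471, 436]
stack ['top'] [ 5.0025e+02  1.7346e+02 -2.8000e-01] 0.19 [471]
stack ['side'] [ 4.9594e+02  1.7648e+02 -2.6000e-01] 0.118 [436]
t 55.5 p [457.8  30.6 160.4] toolx [-0.961  0.277  0.   ] toolz [-0.  0. -1.] F [-0.2  0.2 -0.8] w 49.7 q [ 0.04  0.28  2.04  0.    0.83 -1.25]
```

View pics/c7.png

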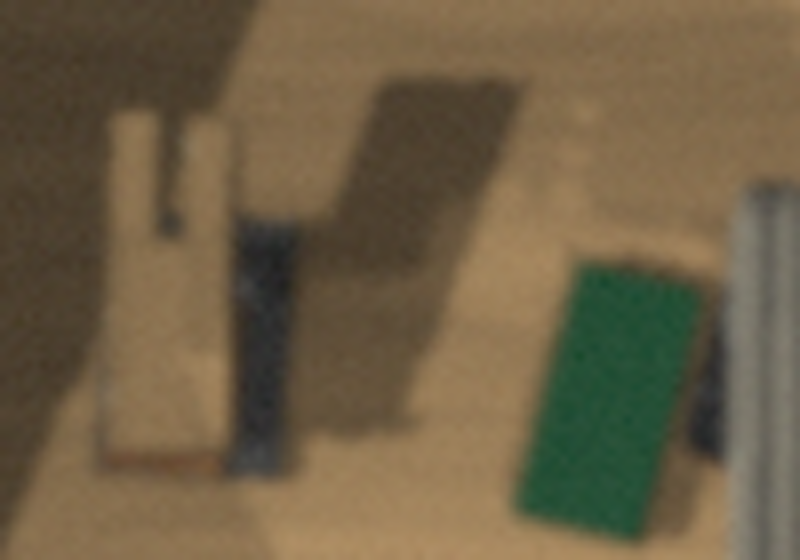

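S1 lies where it was (top fit 500,173.5). The orange strip at the pin's lower end is the lip top, crop rows 452–470, so I'll refit the pin from this view.

```bash
cat > f6.py <<'E'
from h import *
from scipy.optimize import least_squares
def pin(p,q):
    q=np.array(q,float);a=np.radians(15);c,s=np.cos(a),np.sin(a)
    q=np.c_[c*q[:,0]-s*q[:,2],q[:,1],48+s*q[:,0]+c*q[:,2]];c,s=np.cos(p[2]),np.sin(p[2])
    return np.c_[p[0]+c*q[:,0]-s*q[:,1],p[1]+s*q[:,0]+c*q[:,1],q[:,2]]
if __name__=='__main__':
    T=[((110,106),(124,22,0)),((237,112),(124,-22,0)),((228,472),(-6,-22,8)),((102,470),(-6,22,8))]
    ut=(np.array([a for a,_ in T])+.5)/8+(195,170)-.5
    r=least_squares(lambda p:(proj('top',pin(p,[b for _,b in T]))-ut).ravel(),[480,329,0]);print(r.x,np.round(r.fun,2))
    P=r.x
    from w import st
    o,p,Rc=st();a=np.radians(15)
    ax=pin([*P],[(1,0,0),(0,1,0),(0,0,1)])-pin(P,[(0,0,0)])
    for d,s in((58,30),(58,8+4),(50,4)):
        # TCP: slice gripped ~4 above its underside -> tcp at z=4 over face
        g=pin(P,[(d,0,s)])[0];Rg=R.from_matrix(np.c_[-ax[0],ax[1],-ax[2]])
        print('tcp x,z on pin',d,s,np.round(g,1),'shift',np.round(Rc.inv().apply(g-p),1),'turn',np.round((Rc.inv()*Rg).as_rotvec(),3))
E
python3 f6.py
```

```text
[ 4.78946508e+02  3.29861967e+02 -4.34144145e-02] [ 0.39  0.51 -0.43  0.25 -0.36 -0.25  0.4  -0.5 ]
tcp x,z on pin 58 30 [527.2 327.8  92. ] shift [ 15.6 304.7  68.4] turn [-0.031 -0.261 -0.236]
tcp x,z on pin 58 12 [531.8 327.6  74.6] shift [ 11.1 305.8  85.8] turn [-0.031 -0.261 -0.236]
tcp x,z on pin 50 4 [526.2 327.8  64.8] shift [ 16.6 304.5  95.6] turn [-0.031 -0.261 -0.236]
```

```bash
 python3 -m creep '[{"translation":[2,45,0],"angular":[0,0,0],"jaw":0.5},{"translation":[4,90,0],"angular":[-0.005,-0.04,-0.04],"jaw":0.5},{"translation":[6,135,0],"angular":[-0.01,-0.08,-0.08],"jaw":0.5},{"translation":[8,180,0],"angular":[-0.015,-0.13,-0.12],"jaw":0.5},{"translation":[10,225,0],"angular":[-0.02,-0.18,-0.16],"jaw":0.5},{"translation":[12,265,0],"angular":[-0.025,-0.22,-0.2],"jaw":0.5},{"translation":[15,305,0],"angular":[-0.031,-0.261,-0.236],"jaw":0.5},{"translation":[15.6,305,20],"angular":[-0.031,-0.261,-0.236],"jaw":0.5}]'; python3 f6.py; python3 - <<'E'
from h import *
ims={c:snap(c) for c in('top','side')}
a=cv2.resize(ims['side'][80:200,200:320],(480,480),interpolation=cv2.INTER_CUBIC)
cv2.imwrite('pics/c8.png',cv2.cvtColor(a,cv2.COLOR_RGB2BGR))
E
```

```text
t: 56.5
ee_pos: [528.1, 331.6, 141.5]
orientation: [0.058, 2.875, -0.004]
ft_force: [-0.4, -0.8, -1.1]
width: 49.7
grasp_force: 29.9
[ 4.78946508e+02  3.29861967e+02 -4.34144145e-02] [ 0.39  0.51 -0.43  0.25 -0.36 -0.25  0.4  -0.5 ]
tcp x,z on pin 58 30 [527.2 327.8  92. ] shift [13.8 -4.  47.6] turn [0.004 0.004 0.003]
tcp x,z on pin 58 12 [531.8 327.6  74.6] shift [13.9 -4.  65.6] turn [0.004 0.004 0.003]
tcp x,z on pin 50 4 [526.2 327.8  64.8] shift [21.9 -4.  73.5] turn [0.004 0.004 0.003]
```

View pics/c8.png

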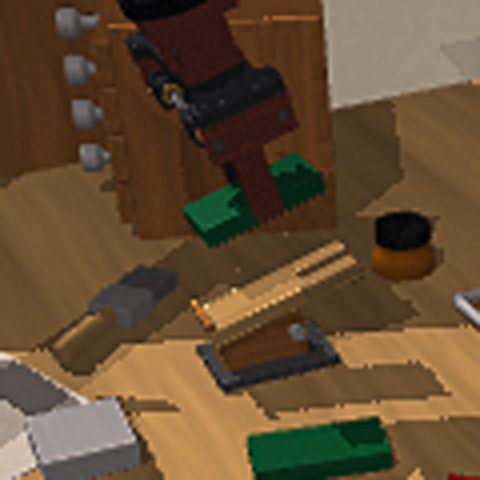

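The slice is held parallel to the pin face and above it. I'll lower it, then slide it down-slope to the lip.

```bash
 python3 -m creep '[{"translation":[12,-4,20],"angular":[0.004,0.004,0.003],"jaw":0.5},{"translation":[13,-4,40],"angular":[0.004,0.004,0.003],"jaw":0.5},{"translation":[13,-4,52],"angular":[0.004,0.004,0.003],"jaw":0.5},{"translation":[13,-4,60],"angular":[0.004,0.004,0.003],"jaw":0.5},{"translation":[13,-4,65],"angular":[0.004,0.004,0.003],"jaw":0.5},{"translation":[13,-4,67],"angular":[0.004,0.004,0.003],"jaw":0.5},{"translation":[13,-4,69],"angular":[0.004,0.004,0.003],"jaw":0.5},{"translation":[13,-4,70],"angular":[0.004,0.004,0.003],"jaw":0.5}]'; python3 -m creep '[{"translation":[0,0,0.5],"angular":[0,0,0],"jaw":0.5},{"translation":[0,0,1],"angular":[0,0,0],"jaw":0.5},{"translation":[0,0,1.5],"angular":[0,0,0],"jaw":0.5},{"translation":[0,0,2],"angular":[0,0,0],"jaw":0.5},{"translation":[0,0,2.5],"angular":[0,0,0],"jaw":0.5},{"translation":[0,0,3],"angular":[0,0,0],"jaw":0.5},{"translation":[0,0,3],"angular":[0,0,0],"jaw":0.5},{"translation":[0,0,3],"angular":[0,0,0],"jaw":0.5}]';python3 f6.py
```

```text
t: 57.6
ee_pos: [532.9, 323.1, 69.8]
orientation: [0.069, 2.882, -0.013]
ft_force: [0.4, 0.3, -1.2]
width: 49.8
grasp_force: 29.9
t: 58.6
ee_pos: [533.3, 323.0, 67.7]
orientation: [0.069, 2.882, -0.014]
ft_force: [-6.6, -1.4, 11.6]
width: 49.9
grasp_force: 29.9
[ 4.78946508e+02  3.29861967e+02 -4.34144145e-02] [ 0.39  0.51 -0.43  0.25 -0.36 -0.25  0.4  -0.5 ]
tcp x,z on pin 58 30 [527.2 327.8  92. ] shift [ -0.1   4.4 -25.1] turn [-0.004 -0.003 -0.004]
tcp x,z on pin 58 12 [531.8 327.6  74.6] shift [-0.2  4.5 -7.1] turn [-0.004 -0.003 -0.004]
tcp x,z on pin 50 4 [526.2 327.8  64.8] shift [7.8 4.5 0.9] turn [-0.004 -0.003 -0.004]
```

```bash
 python3 -m creep '[{"translation":[0,0,-2.5],"angular":[-0.004,-0.003,-0.004],"jaw":0.5},{"translation":[0,2.5,-2.5],"angular":[-0.004,-0.003,-0.004],"jaw":0.5},{"translation":[0,4.5,-2.5],"angular":[-0.004,-0.003,-0.004],"jaw":0.5},{"translation":[0,4.5,-2],"angular":[-0.004,-0.003,-0.004],"jaw":0.5},{"translation":[1,4.5,-2],"angular":[-0.004,-0.003,-0.004],"jaw":0.5},{"translation":[2,4.5,-2],"angular":[-0.004,-0.003,-0.004],"jaw":0.5},{"translation":[3,4.5,-2],"angular":[-0.004,-0.003,-0.004],"jaw":0.5},{"translation":[4,4.5,-2],"angular":[-0.004,-0.003,-0.004],"jaw":0.5}]';python3 -m creep '[{"translation":[0.5,0,0],"angular":[0,0,0],"jaw":0.5},{"translation":[1,0,0],"angular":[0,0,0],"jaw":0.5},{"translation":[1.5,0,0],"angular":[0,0,0],"jaw":0.5},{"translation":[2,0,0],"angular":[0,0,0],"jaw":0.5},{"translation":[2.5,0,0],"angular":[0,0,0],"jaw":0.5},{"translation":[3,0,0],"angular":[0,0,0],"jaw":0.5},{"translation":[3.5,0,0],"angular":[0,0,0],"jaw":0.5},{"translation":[4,0,0],"angular":[0,0,0],"jaw":0.5}]';python3 f6.py
```

```text
t: 59.6
ee_pos: [529.3, 327.6, 67.5]
orientation: [0.063, 2.88, -0.009]
ft_force: [0.2, 0.0, -0.7]
width: 50.2
grasp_force: 29.9
t: 60.6
ee_pos: [525.6, 327.9, 66.6]
orientation: [0.062, 2.88, -0.009]
ft_force: [0.7, 0.7, 1.1]
width: 49.8
grasp_force: 29.9
[ 4.78946508e+02  3.29861967e+02 -4.34144145e-02] [ 0.39  0.51 -0.43  0.25 -0.36 -0.25  0.4  -0.5 ]
tcp x,z on pin 58 30 [527.2 327.8  92. ] shift [ -8.1  -0.1 -24.2] turn [-0. -0.  0.]
tcp x,z on pin 58 12 [531.8 327.6  74.6] shift [-8.1 -0.  -6.2] turn [-0. -0.  0.]
tcp x,z on pin 50 4 [526.2 327.8  64.8] shift [-0.1 -0.   1.8] turn [-0. -0.  0.]
```

```bash
 python3 -m creep '[{"translation":[0.5,0,0],"angular":[0,0,0],"jaw":0.5},{"translation":[1,0,0],"angular":[0,0,0],"jaw":0.5},{"translation":[1.5,0,0],"angular":[0,0,0],"jaw":0.5},{"translation":[2,0,0],"angular":[0,0,0],"jaw":0.5},{"translation":[2.5,0,0],"angular":[0,0,0],"jaw":0.5},{"translation":[3,0,0],"angular":[0,0,0],"jaw":0.5},{"translation":[3.5,0,0],"angular":[0,0,0],"jaw":0.5},{"translation":[4,0,0],"angular":[0,0,0],"jaw":0.5}]';python3 w.py
```

```text
t: 61.6
ee_pos: [525.0, 328.1, 67.2]
orientation: [0.062, 2.875, -0.007]
ft_force: [14.2, -8.4, 4.0]
width: 49.9
grasp_force: 29.9
t 61.6 p [525.  328.1  67.2] toolx [-0.964  0.042 -0.263] toolz [ 0.263 -0.01  -0.965] F [14.2 -8.4  4. ] w 49.9 q [ 0.62  0.57  1.88 -0.34  0.51 -0.63]
```

Lip contact is confirmed. I'll ease off, lower onto the face, and release.

```bash
 python3 -m creep '[{"translation":[-1.5,0,0],"angular":[0,0,0],"jaw":0.5},{"translation":[-3,0,0.5],"angular":[0,0,0],"jaw":0.5},{"translation":[-3,0,1],"angular":[0,0,0],"jaw":0.5},{"translation":[-3,0,1.5],"angular":[0,0,0],"jaw":0.5},{"translation":[-3,0,2],"angular":[0,0,0],"jaw":0.5},{"translation":[-3,0,2],"angular":[0,0,0],"jaw":0.5},{"translation":[-3,0,2],"angular":[0,0,0],"jaw":0.5},{"translation":[-3,0,2],"angular":[0,0,0],"jaw":0.5}]';python3 w.py
```

```text
t: 62.6
ee_pos: [525.7, 328.1, 65.7]
orientation: [0.063, 2.878, -0.008]
ft_force: [0.1, -4.2, 13.7]
width: 50.1
grasp_force: 29.8
t 62.6 p [525.7 328.1  65.7] toolx [-0.965  0.042 -0.26 ] toolz [ 0.26  -0.011 -0.966] F [ 0.1 -4.2 13.7] w 50.1 q [ 0.62  0.57  1.88 -0.33  0.51 -0.63]
```

```bash
 python3 -m creep '[{"translation":[0,0,-0.8],"angular":[0,0,0],"jaw":0.5},{"translation":[0,0,-0.8],"angular":[0,0,0],"jaw":0.57},{"translation":[0,0,-0.8],"angular":[0,0,0],"jaw":0.62},{"translation":[0,0,-0.8],"angular":[0,0,0],"jaw":0.66},{"translation":[0,0,-0.8],"angular":[0,0,0],"jaw":0.7},{"translation":[0,0,-0.8],"angular":[0,0,0],"jaw":0.7},{"translation":[0,0,-30],"angular":[0,0,0],"jaw":0.7},{"translation":[0,0,-80],"angular":[0,0,0],"jaw":0.7}]';python3 -m creep '[{"translation":[0,-40,0],"angular":[0,0.15,0],"jaw":0.7},{"translation":[0,-80,0],"angular":[0,0.26,0],"jaw":0.5},{"translation":[0,-120,0],"angular":[0,0.26,0],"jaw":0.2},{"translation":[0,-160,0],"angular":[0,0.26,0],"jaw":0.2},{"translation":[0,-200,0],"angular":[0,0.26,0],"jaw":0.2},{"translation":[0,-240,0],"angular":[0,0.26,0],"jaw":0.2},{"translation":[0,-280,0],"angular":[0,0.26,0],"jaw":0.2},{"translation":[0,-280,0],"angular":[0,0.26,0],"jaw":0.2}]';python3 w.py; python3 - <<'E'
from h import *
from f6 import pin
ims={c:snap(c) for c in('top','side')};np.savez('i_p.npz',**ims)
# reproject expected slice top outline
P=(478.95,329.86,-.0434)
q=[(a,b,c) for a in(0,100) for b in(-25,25) for c in(0,16)]
for c in('top','side'): print(c,np.round(proj(c,pin(P,q)),1).tolist())
a=cv2.resize(ims['side'][130:205,230:310],(400,375),interpolation=cv2.INTER_CUBIC)
b=cv2.resize(ims['top'][165:240,195:275],(400,375),interpolation=cv2.INTER_CUBIC)
a2=cv2.resize(ims['side'][190:320,330:460],(400,220),interpolation=cv2.INTER_AREA)
a2=cv2.resize(ims['side'][200:310,360:460],(400,220*2)[:2],interpolation=cv2.INTER_CUBIC)[:220]
b2=cv2.resize(ims['top'][150:215,370:440],(400,220),interpolation=cv2.INTER_CUBIC)
s2=cv2.resize(ims['side'][210:300,330:480],(400,220),interpolation=cv2.INTER_CUBIC)
cv2.imwrite('pics/c9.png',cv2.cvtColor(np.vstack([np.hstack([b,a]),np.hstack([b2,s2])]),cv2.COLOR_RGB2BGR))
E
```

```text
t: 63.6
ee_pos: [503.3, 328.0, 140.7]
orientation: [0.063, 2.883, -0.012]
ft_force: [1.6, -0.7, 0.4]
width: 61.3
grasp_force: 0.0
t: 64.6
ee_pos: [491.9, 47.2, 141.7]
orientation: [0.074, 3.14, -0.001]
ft_force: [-0.0, 0.3, 0.1]
width: 18.1
grasp_force: 0.0
t 64.6 p [491.9  47.2 141.7] toolx [-0.999  0.047 -0.001] toolz [ 0.001 -0.001 -1.   ] F [-0.   0.3  0.1] w 18.1 q [ 0.07  0.35  1.98 -0.    0.81 -1.45]
top [[224.3, 225.9], [223.2, 226.8], [207.3, 225.3], [206.1, 226.2], [224.7, 192.0], [223.6, 192.5], [207.6, 191.5], [206.3, 192.0]]
side [[256.2, 163.1], [254.3, 159.0], [251.2, 156.2], [249.4, 152.1], [284.6, 148.9], [283.0, 144.7], [278.8, 142.5], [277.2, 138.4]]
```

View pics/c9.png

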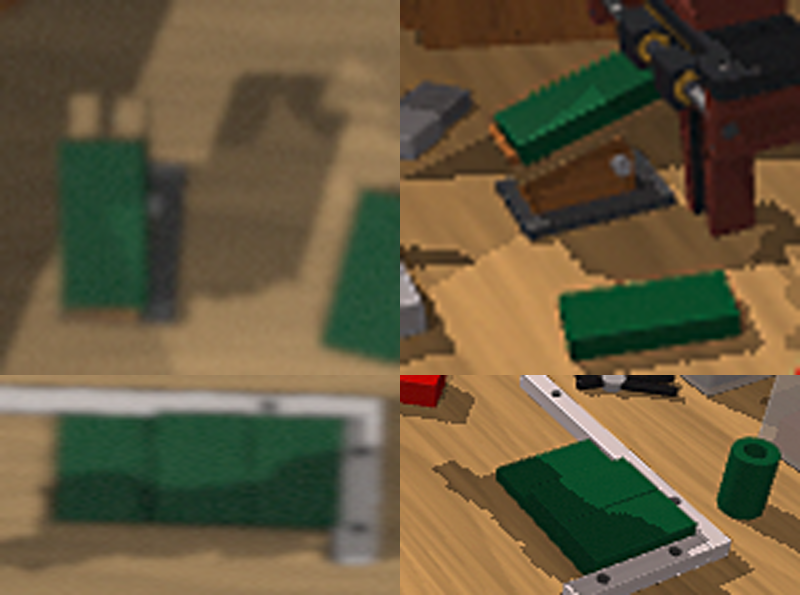

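Row closed up and flush against both bars; S1 is in place and S2 lies on the pin. One gentle push from the upper end will seat S2 on the lip.

```bash
sed -i 's/for d,s in.*:/for d,s in((124,50),(124,7),(110,7)):/' f6.py; python3 f6.py | tail -3
```

```text
tcp x,z on pin 124 50 [585.7 325.2 128.4] shift [-80.9 280.   13.5] turn [-0.    -0.26  -0.001]
tcp x,z on pin 124 7 [596.8 324.7  86.9] shift [-91.9 280.   55. ] turn [-0.    -0.26  -0.001]
tcp x,z on pin 110 7 [583.3 325.3  83.2] shift [-78.4 280.   58.6] turn [-0.    -0.26  -0.001]
```

```bash
 python3 -m creep '[{"translation":[-14,47,-15],"angular":[0,0,0],"jaw":0.2},{"translation":[-27,94,-15],"angular":[0,-0.05,0],"jaw":0.2},{"translation":[-41,140,-15],"angular":[0,-0.1,0],"jaw":0.2},{"translation":[-54,187,-15],"angular":[0,-0.15,0],"jaw":0.2},{"translation":[-68,234,-15],"angular":[0,-0.2,0],"jaw":0.2},{"translation":[-81,280,-15],"angular":[0,-0.26,0],"jaw":0.2},{"translation":[-81,280,-10],"angular":[0,-0.26,0],"jaw":0.2},{"translation":[-81,280,-10],"angular":[0,-0.26,0],"jaw":0.2}]'; python3 f6.py | tail -3
```

```text
t: 65.7
ee_pos: [583.9, 325.8, 150.7]
orientation: [0.06, 2.882, -0.01]
ft_force: [0.0, 0.2, -0.6]
width: 17.6
grasp_force: 0.0
tcp x,z on pin 124 50 [585.7 325.2 128.4] shift [ 4.  -0.4 22. ] turn [-0.001 -0.003  0.002]
tcp x,z on pin 124 7 [596.8 324.7  86.9] shift [ 3.8 -0.4 65. ] turn [-0.001 -0.003  0.002]
tcp x,z on pin 110 7 [583.3 325.3  83.2] shift [17.8 -0.4 65. ] turn [-0.001 -0.003  0.002]
```

```bash
 python3 -m creep '[{"translation":[3,0,25],"angular":[0,0,0],"jaw":0.2},{"translation":[3,0,50],"angular":[0,0,0],"jaw":0.2},{"translation":[3,0,62],"angular":[0,0,0],"jaw":0.2},{"translation":[3,0,64],"angular":[0,0,0],"jaw":0.2},{"translation":[7,0,64],"angular":[0,0,0],"jaw":0.2},{"translation":[10,0,64],"angular":[0,0,0],"jaw":0.2},{"translation":[13,0,64],"angular":[0,0,0],"jaw":0.2},{"translation":[15,0,64],"angular":[0,0,0],"jaw":0.2}]'; python3 -m creep '[{"translation":[0.5,0,0],"angular":[0,0,0],"jaw":0.2},{"translation":[1,0,0],"angular":[0,0,0],"jaw":0.2},{"translation":[1.5,0,0],"angular":[0,0,0],"jaw":0.2},{"translation":[2,0,0],"angular":[0,0,0],"jaw":0.2},{"translation":[2.5,0,0],"angular":[0,0,0],"jaw":0.2},{"translation":[3,0,0],"angular":[0,0,0],"jaw":0.2},{"translation":[3.5,0,0],"angular":[0,0,0],"jaw":0.2},{"translation":[4,0,0],"angular":[0,0,0],"jaw":0.2}]'; python3 f6.py | tail -1
```

```text
t: 66.7
ee_pos: [587.2, 325.4, 86.3]
orientation: [0.062, 2.879, -0.008]
ft_force: [0.2, -0.5, -0.1]
width: 17.4
grasp_force: 0.0
t: 67.7
ee_pos: [583.5, 325.3, 84.9]
orientation: [0.063, 2.88, -0.009]
ft_force: [-0.0, -0.6, -0.1]
width: 17.5
grasp_force: 0.0
tcp x,z on pin 110 7 [583.3 325.3  83.2] shift [0.6 0.  1.6] turn [-0.    -0.001 -0.   ]
```

```bash
 python3 -m creep '[{"translation":[0.5,0,0],"angular":[0,0,0],"jaw":0.2},{"translation":[1,0,0],"angular":[0,0,0],"jaw":0.2},{"translation":[1.5,0,0],"angular":[0,0,0],"jaw":0.2},{"translation":[2,0,0],"angular":[0,0,0],"jaw":0.2},{"translation":[2.5,0,0],"angular":[0,0,0],"jaw":0.2},{"translation":[2.5,0,0],"angular":[0,0,0],"jaw":0.2},{"translation":[2.5,0,0],"angular":[0,0,0],"jaw":0.2},{"translation":[2.5,0,0],"angular":[0,0,0],"jaw":0.2}]'; python3 f6.py | tail -1
```

```text
t: 68.7
ee_pos: [582.2, 325.5, 85.0]
orientation: [0.062, 2.878, -0.008]
ft_force: [5.1, -1.7, 1.2]
width: 17.7
grasp_force: 2.5
tcp x,z on pin 110 7 [583.3 325.3  83.2] shift [-0.6 -0.2  2. ] turn [0.    0.001 0.   ]
```

```bash
 python3 -m creep '[{"translation":[0.5,0,0],"angular":[0,0,0],"jaw":0.2},{"translation":[1,0,0],"angular":[0,0,0],"jaw":0.2},{"translation":[1.5,0,0],"angular":[0,0,0],"jaw":0.2},{"translation":[1.5,0,0],"angular":[0,0,0],"jaw":0.2},{"translation":[1.5,0,0],"angular":[0,0,0],"jaw":0.2},{"translation":[1.5,0,0],"angular":[0,0,0],"jaw":0.2},{"translation":[1.5,0,0],"angular":[0,0,0],"jaw":0.2},{"translation":[1.5,0,0],"angular":[0,0,0],"jaw":0.2}]'; python3 -m creep '[{"translation":[-6,0,0],"angular":[0,0,0],"jaw":0.2},{"translation":[-12,0,0],"angular":[0,0,0],"jaw":0.2},{"translation":[-12,0,-30],"angular":[0,0,0],"jaw":0.2},{"translation":[-12,0,-80],"angular":[0,0,0],"jaw":0.2},{"translation":[-12,0,-130],"angular":[0,0.15,0],"jaw":0.2},{"translation":[-12,0,-150],"angular":[0,0.26,0],"jaw":0.2},{"translation":[-12,0,-150],"angular":[0,0.26,0],"jaw":0.2},{"translation":[-12,0,-150],"angular":[0,0.26,0],"jaw":0.2}]'; python3 -m creep '[{"translation":[20,-50,0],"angular":[0,0,0],"jaw":0.2},{"translation":[40,-100,0],"angular":[0,0,0],"jaw":0.2},{"translation":[60,-150,0],"angular":[0,0,0],"jaw":0.2},{"translation":[70,-200,0],"angular":[0,0,0],"jaw":0.2},{"translation":[70,-250,0],"angular":[0,0,0],"jaw":0.2},{"translation":[70,-290,0],"angular":[0,0,0],"jaw":0.2},{"translation":[70,-290,0],"angular":[0,0,0],"jaw":0.2},{"translation":[70,-290,0],"angular":[0,0,0],"jaw":0.2}]'; python3 - <<'E'
from h import *
ims={c:snap(c) for c in('top','side')};np.savez('i_q.npz',**ims)
a=cv2.resize(ims['side'][120:330],None,fx=1.25,fy=1.25);b=cv2.resize(ims['top'][100:300],None,fx=1.25,fy=1.25)
cv2.imwrite('pics/end.png',cv2.cvtColor(np.vstack([b,a]),cv2.COLOR_RGB2BGR))
E
```

```text
t: 69.7
ee_pos: [582.0, 325.8, 85.4]
orientation: [0.062, 2.876, -0.007]
ft_force: [7.9, -3.0, 2.4]
width: 17.5
grasp_force: 4.3
t: 70.7
ee_pos: [551.6, 326.1, 230.1]
orientation: [0.069, 3.14, -0.003]
ft_force: [-0.7, -0.3, -0.1]
width: 17.7
grasp_force: 0.0
t: 71.7
ee_pos: [469.1, 40.5, 231.0]
orientation: [-0.069, -3.141, 0.001]
ft_force: [0.3, 0.3, -0.2]
width: 17.3
grasp_force: 0.0
```

View pics/end.png

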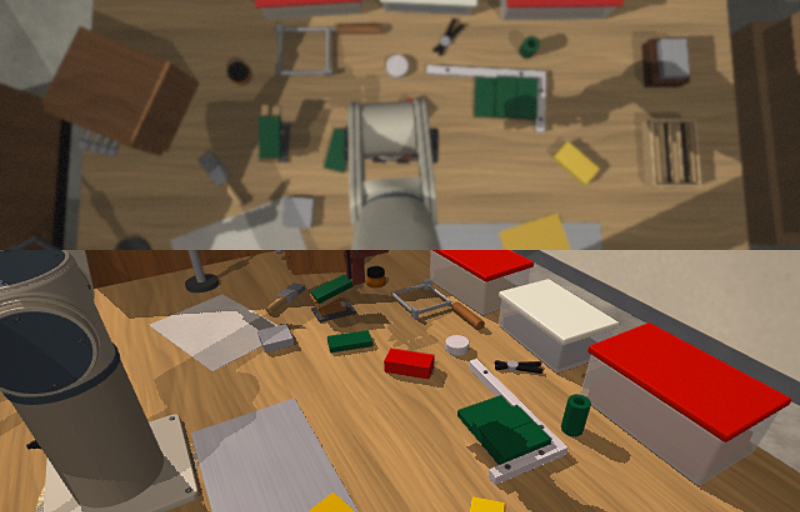

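The final picture shows the row closed up in the corner (top about (507,98) in the view), S1 in place at (350,341), S2 on the pin against its lip at (332,290), and the bystanders untouched. Handing in.

```bash
python3 -c "
from workcell import ctrl
print(ctrl.close_job())"
```

```text
the job is handed in; nothing more can be done
None
```

I handed the job in at about 72 s: both thick blocks and S3 are in a closed-up row in the corner stop, S2 lies on the bench pin against its lip, and S1 and the bystanders look untouched in the last pictures (the verdict was not shown).

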